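Pack the gap behind a tube rack with spacers and hold the stack tight

TASK

A green tube rack stands in the channel of the shaker platform, with a gap between it and the steel end stop where one spacer block already stands: take more spacers from the worktop and stand them one behind another beside it in that gap, flat on the platform with the ribs up and square to the channel, until there is no room for another. Then push the rack by its near face up against them, so that rack, spacers and stop close up without play, and finish while still holding that firm push (about 10 N) on the rack (so that the clamps could be tightened). Leave the spacers you do not need standing on the worktop, and leave the bottle and the tally counter alone.

Things in the scene. Friction and masses are not known exactly. Their poses are not given: they have to be found in the camera images.
- platform: fixed shaker platform, 200 (x) x 151 (y) mm, origin at the centre of its underside; its floor is 8 mm above the worktop. Two side rails (15 mm above that floor, 135 mm apart inside) run along its x and make a channel, open at the -x end, which faces the robot; the end stop is at the +x end. Place and yaw differ each time
- end_stop: fixed steel end stop of the platform, 110 mm wide, 12 mm thick, 30 mm high. Origin at the foot of its face (on the platform's floor, mid-width); its -x axis points out of the face to the rack along the channel, so the gap lies at negative x; z up
- rack_mid (a point): centre (16 mm above its underside) of the loose green rack of small tubes, standing on the platform's floor between the rails, axes as the platform: body 62 mm along the channel (x), 124 across (y), 23 high, 32 with the tubes. Its gap face is 31 mm to +x, the face to push 31 mm to -x. It slides with plain friction (1 to 3 N). The gap to the stop is 50 to 80 mm: 2 or 3 spacers in all
- tube_rack: the same tube rack, origin at the centre of its underside
- centrifuge: obstacle, fixed: big grey benchtop centrifuge between the platform (on the left) and the spacers (on the right); it fills x 0.48 to 0.87, y -0.25 to 0.20 and is 0.24 m high, so carry the spacers round in front of it, close to the robot, or well above it; origin under its middle
- dye_bottle: bystander: small brown bottle with a white cap, 30 mm across, 72 mm high, beyond the spacers; origin under its centre
- counter: bystander: round white tally counter, about 53 x 42 x 21 mm, on the worktop right of the middle; origin under its centre
- spacer_0_mid (a point): loose spacer block, one of four alike, 80 g: aluminium body 20 (x) x 50 (y) x 38 mm high, with a black grip rib on top, 12 (x) x 28 (y) x 28 high; 66 mm high in all. The point is its centre, 33 mm above its underside; z up. It starts upright on the worktop. Take the rib across its 28 mm (fingers closing along the block's y): it is thinner than the body, so fingers clear a neighbouring block's rib
- spacer_0: the same block as point spacer_0_mid, origin at the centre of its underside
- spacer_1_mid (a point): another spacer block, exactly like spacer_0; the point is at its centre, 33 mm up; same axes
- spacer_1: the same block as point spacer_1_mid, origin at the centre of its underside
- spacer_2_mid (a point): another spacer block, exactly like spacer_0; the point is at its centre, 33 mm up; same axes
- spacer_2: the same block as point spacer_2_mid, origin at the centre of its underside
- spacer_3_mid (a point): the spacer block, exactly like spacer_0, that already stands square in the gap, within 6 mm of the end stop; the point is at its centre, 33 mm above its underside
- spacer_3: the same block as point spacer_3_mid, origin at the centre of its underside
There are look-alikes about, which are no part of the job. Leave any red look-alike of the spacer_2 alone.

How it is judged:
On the way:
1. a further spacer stands upright and square in the gap, on the platform's floor (((x of spacer_0_mid in the frame of end_stop below -0.005 m and horizontal distance between spacer_0_mid and end_stop below 0.095 m and height (world z) of spacer_0_mid between 0.037 and 0.045 m and angle between spacer_0_mid's own z axis and vertical below 0.12 rad and angle between the x axis of spacer_0_mid and the x axis of platform, either way round below 0.15 rad) or (x of spacer_1_mid in the frame of end_stop below -0.005 m and horizontal distance between spacer_1_mid and end_stop below 0.095 m and height (world z) of spacer_1_mid between 0.037 and 0.045 m and angle between spacer_1_mid's own z axis and vertical below 0.12 rad and angle between the x axis of spacer_1_mid and the x axis of platform, either way round below 0.15 rad) or (x of spacer_2_mid in the frame of end_stop below -0.005 m and horizontal distance between spacer_2_mid and end_stop below 0.095 m and height (world z) of spacer_2_mid between 0.037 and 0.045 m and angle between spacer_2_mid's own z axis and vertical below 0.12 rad and angle between the x axis of spacer_2_mid and the x axis of platform, either way round below 0.15 rad))), for 0.2 s.
At the end, for the whole second after the job is handed in: Robot pushes the rack (>3 N) and the push goes through spacers to the stop (>3 N each). Spacers stand in the gap on the platform (height 4 mm, upright 0.12, square 0.15 rad), the rest upright on the worktop. Rack flat, square (0.15 rad), still, under 28 mm from its start (((x of spacer_0_mid in the frame of end_stop below -0.005 m and horizontal distance between spacer_0_mid and end_stop below 0.095 m and height (world z) of spacer_0_mid between 0.037 and 0.045 m and angle between spacer_0_mid's own z axis and vertical below 0.12 rad and angle between the x axis of spacer_0_mid and the x axis of platform, either way round below 0.15 rad) or (height (world z) of spacer_0_mid between 0.029 and 0.037 m and angle between spacer_0_mid's own z axis and vertical below 0.12 rad)) and ((x of spacer_1_mid in the frame of end_stop below -0.005 m and horizontal distance between spacer_1_mid and end_stop below 0.095 m and height (world z) of spacer_1_mid between 0.037 and 0.045 m and angle between spacer_1_mid's own z axis and vertical below 0.12 rad and angle between the x axis of spacer_1_mid and the x axis of platform, either way round below 0.15 rad) or (height (world z) of spacer_1_mid between 0.029 and 0.037 m and angle between spacer_1_mid's own z axis and vertical below 0.12 rad)) and ((x of spacer_2_mid in the frame of end_stop below -0.005 m and horizontal distance between spacer_2_mid and end_stop below 0.095 m and height (world z) of spacer_2_mid between 0.037 and 0.045 m and angle between spacer_2_mid's own z axis and vertical below 0.12 rad and angle between the x axis of spacer_2_mid and the x axis of platform, either way round below 0.15 rad) or (height (world z) of spacer_2_mid between 0.029 and 0.037 m and angle between spacer_2_mid's own z axis and vertical below 0.12 rad)) and ((x of spacer_3_mid in the frame of end_stop below -0.005 m and horizontal distance between spacer_3_mid and end_stop below 0.095 m and height (world z) of spacer_3_mid between 0.037 and 0.045 m and angle between spacer_3_mid's own z axis and vertical below 0.12 rad and angle between the x axis of spacer_3_mid and the x axis of platform, either way round below 0.15 rad) or (height (world z) of spacer_3_mid between 0.029 and 0.037 m and angle between spacer_3_mid's own z axis and vertical below 0.12 rad)) and contact force between any of spacer_0, spacer_1, spacer_2, spacer_3 and end_stop above 3 N and contact force between any of spacer_0, spacer_1, spacer_2, spacer_3 and tube_rack above 3 N and contact force between any of the fingers, the arm and tube_rack above 3 N and distance of rack_mid from where it was at the start of the episode below 0.028 m and angle between rack_mid's own z axis and vertical below 0.1 rad and angle between the x axis of rack_mid and the x axis of platform, either way round below 0.15 rad and z of rack_mid in the frame of end_stop below 0.021 m and linear speed of tube_rack below 0.01 m/s); the arm keeps its last pose, push and grip.
It fails at once if the bottle or the tally counter is moved by more than 4 cm, or the bottle tipped (distance of any of dye_bottle, counter from where it was at the start of the episode above 0.04 m or angle between dye_bottle's own z axis and vertical above 0.6 rad).
It fails at once if the rack is tipped by more than 0.5 rad (angle between rack_mid's own z axis and vertical above 0.5 rad).
It also fails if it takes over 72 s, if anything falls off the work surface, if the arm or the gripper's body presses on something with over 40 N, if the wrist force passes 120 N, or if a joint passes its speed limit or range.

ROBOT

A 7-joint arm with a two-finger parallel gripper is mounted at the origin on a cart in front of the work surface, level with it; the furniture and walls round the work are solid. World frame = base frame: x ahead of the robot, y to its left, z up, the work surface at z = 0. Lengths are in m, angles in rad, forces in N, time in s.
With the tool pointing down it reaches from about 0.425 to 0.8 m from the base axis. Payload 8.3 kg.
Tool frame: the origin (TCP) lies on the centre line of the jaws, within the pads' length; the fingertips stand r.finger_overhang ahead of it and the grasp point (between the pads) lies 11 mm behind it (r.finger_overhang is the distance from the TCP to the fingertips, in m); z points along the fingers, y is the line along which they close (so a half turn about z gives the same grasp; the last joint's range is limited). The gripper opens to 85 mm and grips with 20 to 120 N. Pads are 22 mm wide; open, the fingers measure 114 mm over their backs; the gripper's body (76 mm by 85 mm) begins 54 mm behind the grasp point. The pads swing forward as they close: fully open they stand 13 mm farther back than shut.
Start: joints at [-1.344, 0.383, 0.016, 1.37, -0.006, 1.388, -0.046], TCP at [0.179, 0.599, 0.212] pointing down, gripper open.
Joint ranges: [-2.95, 2.95], [-0.25, 2.06], [-1.52, 1.56], [0.18, 2.33], [-1.44, 4.58], [0.02, 2.06], [-3.01, 3.01]. Speed limits (rad/s): [2.39, 2.39, 3.01, 3.01, 3.14, 3.14, 3.14].

INTERFACE

Orientations are given as a rotation vector (axis times angle).
In Python, from rig import state, get_image, calibration, r, nets gives the robot as it stands. The module is installed in compiled form; this text tells all that it offers.
- The arm moves only by the tool apply_moves, never from a script. Its argument "series" is a list of rows, each an object of numbers: "grip": the opening, from -1 (shut) to 1 (fully open), so that 0 is half open; "x", "y", "z": the shift along the tool's x, y, z in m; "twist": the turn about the tool's z in rad. A call has 1 to 10 rows; each row is the pose to reach, as a shift and turn from the pose commanded when the call began, along the tool's axes at that moment; what a row does not reach only later rows make up. A row lasts 1/12 s, in which the tool goes at most 41.7 mm and 7.16 degrees, less where a joint would pass 70% of its speed; a pose out of reach is approached as far as the arm can. A call with a gripper value outside its range is refused whole. The fingers move at their own pace and stop on an object; "grip_force" is the grip in N (left out, the last holds). Time passes only in rows, so rows that repeat a pose let the fingers close. It gives the time, the measured TCP pose, the force, the opening and the grip force at its end, in the units of the state.
- state(): the state, without advancing time (a new reading comes with each control period).
- get_image(name): name is "side" or "top" or "wrist"; returns (picture, depth): 420x560x3 uint8, red, green, blue; 420x560 float32, m along the optical axis (not along the pixel's ray), 0 where there is no reading.
- calibration(name): a dict with "intrinsics" (3x3 intrinsics, pixels), "world_to_cam" (4x4, takes a point from world to camera coordinates); the wrist camera has in their place "tool_from_camera" (4x4, takes a point from camera to tool coordinates, whose origin is the TCP and whose axes are the flange's). Camera axes: x right, y up, looking along -z (the intrinsics and any distortion apply to the point x, -y, -z); pixel columns grow to the right and rows downward; lengths in m; the calibration is good to about 2 mm. A picture is of the moment at which its call begins: read the wrist's pose just before it. calibration takes no time and is no camera call.
- r.job_done(): hands the job in; it is judged then, once.
Trained networks look in the newest picture that a camera, given by its name, has taken for a name from the list of things; names that differ only in an ending like _2 or _b are one class to them, and where a whole thing is asked for, a point or a joint stands for the part that bears it (a point fixed in the world has none). Each returns a list of dicts, best first, with "confidence" (0 to 1); they miss things now and then, are a little off and sometimes report something else, mostly with a low value. They report only what shows in the picture. A call takes as long as a camera call. They do not tell look-alikes from the thing itself.
- nets.cut_out(camera, thing): "region" (420x560 bool, what is visible of it) and "at" ([column, row] in pixels, amid what is visible of it).
- nets.pinpoint(camera, thing): "at" ([column, row] in pixels: a listed point, or the origin of a listed thing).
The state is a dict: "t": time; "q": joint angles; "dq": joint speeds; "joint_torque": joint torques, N m; "position": TCP position; "eef_rot": TCP orientation; "wrist_force": force on the tool from outside, world axes, zero at the start; "wrist_torque": the same for the moment, N m; "grip_width": finger opening in m; "gripper_force": force on a finger pad.
Only numpy, scipy, OpenCV 4.12 (cv2) and the standard library are available. Lean on these libraries where they do the work, as an engineer would, in place of code of your own. Each camera call takes 0.05 s, during which the arm holds its last target. There are 200 camera calls.

## Working session

There is one attempt and no reset: what is moved stays moved. The work goes in short steps, Python scripts to look and compute and a tool call to move; the robot and the scene stay as the last step left them, time stands still between calls to the robot, and variables do not carry over. Pictures are saved under pics/ and viewed, at most 10 in all, crops included, and the job is handed in when it is done.

Besides the shell and the picture viewer there is one more tool, called after "Emit:" as name([rows], argument=value, ...), one row to a line, values as JSON. apply_moves: Moves the arm, as the interface text tells. Its arguments: {"type":"object","properties":{"series":{"type":"array"},"grip_force":{"type":"number"}},"required":["series"]}

```bash
mkdir -p pics; cat > h.py <<'E'
import numpy as np,cv2
from rig import state,get_image,calibration,r,nets
from scipy.spatial.transform import Rotation as R
def cam(name):
    c=calibration(name);K=np.array(c["intrinsics"])
    if name=="wrist":
        s=state();T=np.eye(4);T[:3,:3]=R.from_rotvec(s["eef_rot"]).as_matrix();T[:3,3]=s["position"]
        return K,T@np.array(c["tool_from_camera"]),c
    return K,np.linalg.inv(np.array(c["world_to_cam"])),c
def snap(name):
    K,T,c=cam(name);p,d=get_image(name);return p,d,K,T
def cloud(d,K,T):
    v,u=np.mgrid[:d.shape[0],:d.shape[1]]
    P=np.stack([(u-K[0,2])/K[0,0]*d,-(v-K[1,2])/K[1,1]*d,-d],-1)
    W=P@T[:3,:3].T+T[:3,3];W[d<=0]=np.nan;return W
def ray(at,z,K,T):
    D=T[:3,:3]@np.array([(at[0]-K[0,2])/K[0,0],-(at[1]-K[1,2])/K[1,1],-1]);o=T[:3,3]
    return o+D*(z-o[2])/D[2]
def save(n,p):cv2.imwrite("pics/"+n+".png",cv2.cvtColor(p,cv2.COLOR_RGB2BGR))
E
python3 - <<'E'
from h import *
np.set_printoptions(precision=4,suppress=True)
print(calibration("top").keys(),r.finger_overhang,state())
ims=[]
for n in("top","side"):
    p,d,K,T=snap(n);save(n+"0",p);np.savez(n+"0",p=p,d=d,K=K,T=T);print(n,T[:3,3],calibration(n))
    for t,z in(("spacer_0_mid",.033),("spacer_3_mid",.041),("end_stop",.008),("rack_mid",.024),("platform",0),("dye_bottle",0),("counter",0)):
        for a in nets.pinpoint(n,t)[:6]:print(n,t,np.round(a["confidence"],2),np.round(a["at"]),ray(a["at"],z,K,T))
E
```

```text
dict_keys(['intrinsics', 'world_to_cam']) 0.008 {'t': 0.0, 'q': array([-1.3439,  0.3843,  0.0164,  1.3712, -0.0063,  1.3882, -0.0465]), 'dq': array([-0.0012,  0.0015, -0.0011, -0.0003, -0.0018, -0.0009, -0.001 ]), 'joint_torque': array([  0.0003, -62.7601,   0.8446, -37.1838,   0.0165,   0.014 ,
        -0.    ]), 'position': array([0.1784, 0.5984, 0.2115]), 'eef_rot': array([-0.4535, -3.1085,  0.0031]), 'wrist_force': array([-0.1297, -0.955 ,  0.0096]), 'wrist_torque': array([-0.0407,  0.0025, -0.0442]), 'gripper_force': 0.0, 'grip_width': 0.08499532976673069}
top [ 0.4613 -0.1141  1.4398] {'intrinsics': array([[465.639 ,   0.    , 282.1429],
       [  0.    , 465.639 , 211.8445],
       [  0.    ,   0.    ,   1.    ]]), 'world_to_cam': array([[ 0.0068, -0.9999,  0.0138, -0.1371],
       [ 0.9979,  0.0077,  0.0648, -0.5527],
       [-0.0649,  0.0133,  0.9978, -1.4052],
       [ 0.    ,  0.    ,  0.    ,  1.    ]])}
top spacer_0_mid 0.64 [347. 219.] [ 0.5319 -0.329   0.033 ]
top spacer_3_mid 0.69 [137. 196.] [0.5975 0.3037 0.041 ]
top spacer_3_mid 0.41 [352. 234.] [ 0.4883 -0.3421  0
[... 502 characters left out ...]
_to_cam': array([[-0.3622, -0.9319, -0.02  ,  0.1011],
       [ 0.6083, -0.2526,  0.7524, -0.4176],
       [-0.7062,  0.2603,  0.6584, -1.0428],
       [ 0.    ,  0.    ,  0.    ,  1.    ]])}
side spacer_0_mid 0.63 [348. 205.] [ 0.5366 -0.321   0.033 ]
side spacer_3_mid 0.62 [145. 244.] [0.6023 0.3098 0.041 ]
side end_stop 0.47 [148. 252.] [0.6018 0.3082 0.008 ]
side rack_mid 0.88 [149. 274.] [0.4952 0.3174 0.024 ]
side rack_mid 0.57 [149. 245.] [0.612  0.3003 0.024 ]
side platform 0.65 [153. 273.] [0.5203 0.3072 0.    ]
side dye_bottle 0.58 [348. 210.] [ 0.5512 -0.33    0.    ]
side dye_bottle 0.55 [334. 203.] [ 0.6012 -0.303   0.    ]
side counter 0.46 [362. 215.] [ 0.5086 -0.3601  0.    ]
```

```bash
python3 - <<'E'
from h import *
z=np.load("top0.npz");p=z["p"]
a=cv2.resize(p[130:290,300:440],None,fx=2.8,fy=3,interpolation=cv2.INTER_CUBIC)
b=cv2.resize(p[140:270,80:200],None,fx=3,fy=3.69,interpolation=cv2.INTER_CUBIC)
save("crops0",np.hstack([a,cv2.resize(b,(400,480))]))
E
```

```text
(no output)
```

View pics/top0.png

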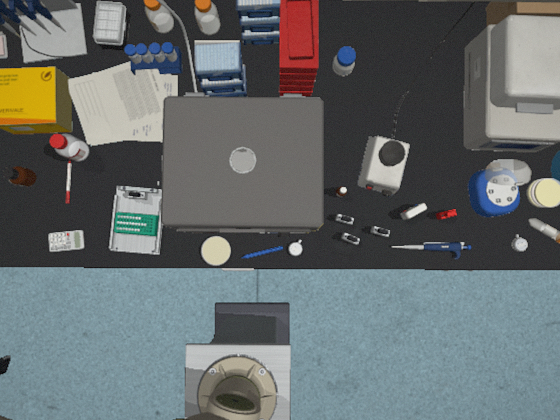

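View pics/crops0.png

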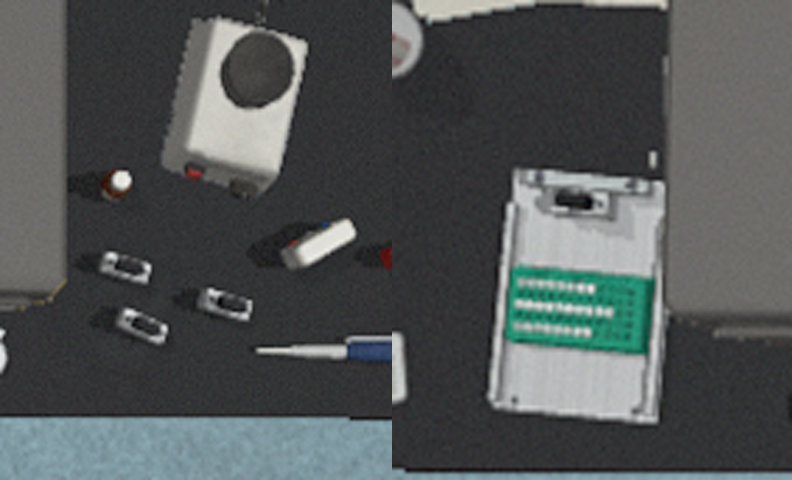

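View pics/side0.png

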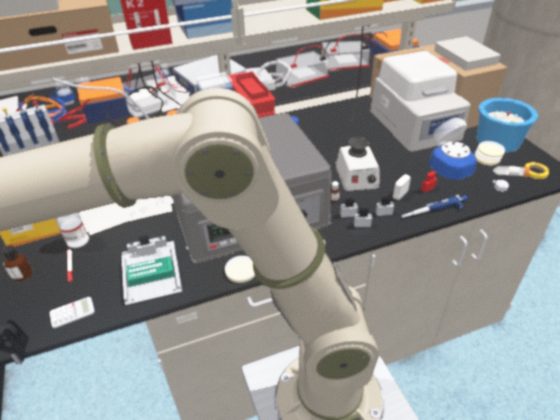

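The top view shows three candidate spacers: (344,218), (350,239) and (380,231). The look-alikes are the white block at (413,211) and the red one at (446,214). The bottle is at (342,191), the counter at (295,248). The rack is at (135,224), with one spacer by the stop at (137,194). All three candidates are aluminium with a black rib, as described. Next I'll measure them from depth.

```bash
python3 - <<'E'
from h import *
np.set_printoptions(precision=4,suppress=True)
z=np.load("top0.npz");p,d,K,T=z["p"],z["d"],z["K"],z["T"];W=cloud(d,K,T)
def rect(m):
    q=W[m][:,:2].astype(np.float32);(c,s,a)=cv2.minAreaRect(q*1000);return np.round(c,1),np.round(s,1),round(a,1),len(q),np.round(np.percentile(W[m][:,2],[5,50,95]),3)
v,u=np.mgrid[:420,:560]
for n,(a,b) in dict(s0=(344,218),s1=(350,239),s2=(380,231),s3=(137,194),ctr=(295,248),bot=(342,190)).items():
    w=(abs(u-a)<14)&(abs(v-b)<11)
    for lo,hi in((.012,.09),(.027,.055),(.055,.085)):
        m=w&(W[...,2]>lo)&(W[...,2]<hi)
        if m.sum()>4:print(n,lo,rect(m))
# platform region: heights
for c in(100,108,114,120,135,150,160):print(c,[tuple(np.round(W[rr,c],3)) for rr in(190,208,224,240)])
g=(p[...,1].astype(int)-p[...,0]>40)&(u<200)&(u>80)&(v>180)&(v<260);print("rack",rect(g))
x=(u>100)&(u<170)&(v>175)&(v<260)&(W[...,0]<.7)&(W[...,2]>.003)&(W[...,2]<.06);print("plat",rect(x))
print("floor",np.nanmedian(W[100:260,330:460,2]))
E
```

```text
s0 0.012 (array([ 534.7, -322.8]), array([49.6, 20.4]), 75.2, 123, array([0.021, 0.039, 0.067]))
s0 0.027 (array([ 534.7, -322.8]), array([49.5, 19.9]), 74.2, 71, array([0.031, 0.037, 0.044]))
s0 0.055 (array([ 534.5, -323.7]), array([28.4, 12.2]), 79.9, 41, array([0.059, 0.065, 0.069]))
s1 0.012 (array([ 475.7, -341.1]), array([50.3, 19.8]), 67.3, 123, array([0.017, 0.038, 0.069]))
s1 0.027 (array([ 475.6, -341.4]), array([49.8, 19.8]), 67.3, 73, array([0.029, 0.036, 0.044]))
s1 0.055 (array([ 475.8, -341.2]), array([27.6, 12.4]), 66.4, 41, array([0.06 , 0.065, 0.07 ]))
s2 0.012 (array([ 497.9, -432.2]), array([49.8, 20.6]), 74.0, 128, array([0.02 , 0.039, 0.068]))
s2 0.027 (array([ 497.9, -432.2]), array([49.8, 20.6]), 74.0, 73, array([0.031, 0.037, 0.05 ]))
s2 0.055 (array([ 497.7, -431.6]), array([29.1, 11.3]), 75.4, 41, array([0.061, 0.066, 0.069]))
s3 0.012 (array([603.1, 308.3]), array([49.9, 86.5]), 1.8, 266, array([0.015, 0.04 , 0.074]))
s3 0.027 (array([609.1, 305.7]), array([80. , 34.3]), 85.6, 190, array([0.031, 0.039, 0.048]))
s3 0.055 (array([602.4, 304.9]), array([29.5
[... 1633 characters left out ...]
64(-0.0))]
150 [(np.float64(0.616), np.float64(0.266), np.float64(0.037)), (np.float64(0.563), np.float64(0.272), np.float64(0.009)), (np.float64(0.513), np.float64(0.265), np.float64(0.032)), (np.float64(0.465), np.float64(0.271), np.float64(0.007))]
160 [(np.float64(0.619), np.float64(0.244), np.float64(0.006)), (np.float64(0.563), np.float64(0.243), np.float64(0.006)), (np.float64(0.514), np.float64(0.238), np.float64(0.018)), (np.float64(0.465), np.float64(0.239), np.float64(0.012))]
rack (array([512.7, 313.5]), array([130.9,  61.7]), 83.8, 728, array([nan, nan, nan]))
plat (array([534.6, 319.3]), array([259.9, 208.1]), 1.8, 3165, array([0.004, 0.011, 0.039]))
floor 0.0003926697945906277
```

```bash
cat >> h.py <<'E'
np.set_printoptions(precision=4,suppress=True)
def tw(yaw_y):
    "twist (rad) bringing tool y to line at yaw_y deg (mod 180)"
    M=R.from_rotvec(state()["eef_rot"]).as_matrix();a=np.degrees(np.arctan2(M[1,1],M[0,1]))
    return -np.radians((yaw_y-a+90)%180-90),a
def go(x,y,z,yaw_y):
    s=state();M=R.from_rotvec(s["eef_rot"]).as_matrix()
    t,a=tw(yaw_y);print("shift",np.round(M.T@(np.array([x,y,z])-s["position"]),4),"twist",round(t,4),"tool y at",round(a,2),"tilt",np.round(M[:,2],3),"q",s["q"],"F",s["wrist_force"])
E
python3 - <<'E'
from h import *
print(calibration("wrist"));go(.47,.31,.36,86)
E
```

```text
{'intrinsics': array([[318.3145,   0.    , 284.2808],
       [  0.    , 318.3145, 216.8509],
       [  0.    ,   0.    ,   1.    ]]), 'tool_from_camera': array([[ 0.0013,  0.9551,  0.2964,  0.075 ],
       [ 1.    , -0.001 , -0.0009,  0.0003],
       [-0.0006,  0.2964, -0.9551, -0.1615],
       [ 0.    ,  0.    ,  0.    ,  1.    ]])}
shift [-0.3619 -0.1936 -0.1475] twist -0.22 tool y at 73.4 tilt [-0.  0. -1.] q [-1.3439  0.3834  0.0164  1.3701 -0.0063  1.3882 -0.0465] F [-0.0387 -0.0206  0.0007]
```

Emit:
apply_moves([
  {"x":-0.36,"y":-0.193,"z":-0.147,"twist":-0.22,"grip":1},
  {"x":-0.36,"y":-0.193,"z":-0.147,"twist":-0.22,"grip":1},
  {"x":-0.36,"y":-0.193,"z":-0.147,"twist":-0.22,"grip":1},
  {"x":-0.36,"y":-0.193,"z":-0.147,"twist":-0.22,"grip":1},
  {"x":-0.36,"y":-0.193,"z":-0.147,"twist":-0.22,"grip":1},
  {"x":-0.36,"y":-0.193,"z":-0.147,"twist":-0.22,"grip":1},
  {"x":-0.36,"y":-0.193,"z":-0.147,"twist":-0.22,"grip":1},
  {"x":-0.36,"y":-0.193,"z":-0.147,"twist":-0.22,"grip":1},
  {"x":-0.36,"y":-0.193,"z":-0.147,"twist":-0.22,"grip":1},
  {"x":-0.36,"y":-0.193,"z":-0.147,"twist":-0.22,"grip":1},
])

```text
t: 1.63
position: [0.4578, 0.321, 0.3547]
eef_rot: [0.109, 3.139, 0.001]
wrist_force: [0.5, 0.7, 0.2]
grip_width: 0.0853
gripper_force: 0.0
```

Emit:
apply_moves([
  {"x":0,"y":0,"z":0,"twist":0,"grip":1},
  {"x":0,"y":0,"z":0,"twist":0,"grip":1},
])

```text
t: 1.8
position: [0.4591, 0.3202, 0.3547]
eef_rot: [0.119, 3.137, 0.001]
wrist_force: [-0.1, 0.7, -0.0]
grip_width: 0.0854
gripper_force: 0.0
```

```bash
python3 - <<'E'
from h import *
go(.47,.31,.36,86)
p,d,K,T=snap("wrist");save("w1",p);np.savez("w1",p=p,d=d,K=K,T=T)
E
```

```text
shift [-0.0116 -0.0093 -0.0053] twist -0.0061 tool y at 85.65 tilt [ 0.002  0.001 -1.   ] q [-0.8397  0.2153  0.2189  1.2838 -0.0458  1.6453  0.8657] F [-0.0986  0.6954 -0.0114]
```

View pics/w1.png

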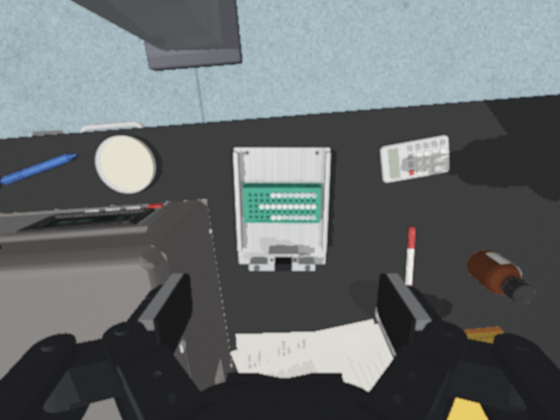

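The wrist view shows the platform around (283,205), the green rack around (283,203), and the stop with its spacer at about (283,260). I'll measure these from depth.

```bash
python3 - <<'E'
from h import *
z=np.load("w1.npz");p,d,K,T=z["p"],z["d"],z["K"],z["T"];W=cloud(d,K,T)
v,u=np.mgrid[:420,:560];w=(u>225)&(u<338)&(v>140)&(v<278)
def rect(m):
    q=W[m][:,:2].astype(np.float32)*1000;c,s,a=cv2.minAreaRect(q);return np.round(c,1),np.round(s,1),round(a,1),len(q),np.round(np.percentile(W[m][:,2],[5,50,95]),3)
Z=W[...,2]
print("floorz",np.nanmedian(Z[155:175,255:320]),"table",np.nanmedian(Z[180:220,340:375]))
g=w&(p[...,1].astype(int)-p[...,0]>40);print("rack",rect(g&(Z>.02)&(Z<.05)))
print("rackall",rect(w&(Z>.026)&(v>176)&(v<228)))
print("rib",rect(w&(Z>.062)));print("stop+s3",rect(w&(Z>.03)&(v>232)))
print("plat",rect(w&(Z>.0045)))
# rails: slope fits of rail tops
for lo,hi in((225,250),(316,340)):
    m=(u>lo)&(u<hi)&(v>150)&(v<250)&(Z>.017)&(Z<.028)&~g;q=W[m];f=np.polyfit(q[:,0],q[:,1],1);print("rail",np.degrees(np.arctan(f[0])),np.polyval(f,.52),len(q))
# profile along channel near y~.31+-: rows at several cols
for c in(265,283,300):print(c,[(r_,*np.round(W[r_,c]*1000)) for r_ in range(218,274,3)])
E
```

```text
floorz 0.007945671885304484 table 5.554993382628215e-05
rack (array([513.6, 312.4]), array([122.3,  60.2]), 85.9, 1955, array([0.029, 0.034, 0.036]))
rackall (array([514.9, 312.8]), array([123.3,  62.6]), 86.3, 2625, array([0.031, 0.034, 0.039]))
rib (array([600.8, 308.3]), array([27.9, 11.3]), 85.4, 179, array([0.063, 0.073, 0.075]))
stop+s3 (array([607.1, 305.4]), array([108.4,  33.8]), 85.7, 896, array([0.032, 0.044, 0.074]))
plat (array([527.9, 311.9]), array([150.8, 200.5]), 85.7, 11154, array([0.007, 0.01 , 0.04 ]))
rail -4.43380953271597 0.2417544024161837 458
rail -4.387224675270544 0.38323471070543286 461
265 [(218, np.float64(534.0), np.float64(285.0), np.float64(34.0)), (221, np.float64(539.0), np.float64(284.0), np.float64(35.0)), (224, np.float64(553.0), np.float64(281.0), np.float64(7.0)), (227, np.float64(558.0), np.float64(281.0), np.float64(8.0)), (230, np.float64(563.0), np.float64(281.0), np.float64(9.0)), (233, np.float64(569.0), np.float64(280.0), np.float64(6.0)), (236, np.float64(574.0), np.float64(279.0), np.float64(7.0)), (239, np.float64(580.0), np.float64(2
[... 2396 characters left out ...]
loat64(8.0)), (242, np.float64(589.0), np.float64(338.0), np.float64(8.0)), (245, np.float64(595.0), np.float64(338.0), np.float64(9.0)), (248, np.float64(601.0), np.float64(338.0), np.float64(9.0)), (251, np.float64(607.0), np.float64(337.0), np.float64(7.0)), (254, np.float64(611.0), np.float64(337.0), np.float64(9.0)), (257, np.float64(615.0), np.float64(337.0), np.float64(13.0)), (260, np.float64(616.0), np.float64(336.0), np.float64(24.0)), (263, np.float64(615.0), np.float64(335.0), np.float64(37.0)), (266, np.float64(620.0), np.float64(335.0), np.float64(39.0)), (269, np.float64(626.0), np.float64(335.0), np.float64(36.0)), (272, np.float64(650.0), np.float64(335.0), np.float64(1.0))]
```

```bash
python3 -c "
from h import *
go(.47,-.34,.36,67)"
```

```text
shift [-0.0602 -0.6595 -0.0066] twist 0.3296 tool y at 85.88 tilt [ 0.     0.001 -1.   ] q [-0.8417  0.2157  0.2163  1.2851 -0.0463  1.645   0.8651] F [-0.4172  0.3869 -0.4372]
```

Emit:
apply_moves([
  {"x":-0.06,"y":-0.66,"z":-0.007,"twist":0.33,"grip":0},
  {"x":-0.06,"y":-0.66,"z":-0.007,"twist":0.33,"grip":0},
  {"x":-0.06,"y":-0.66,"z":-0.007,"twist":0.33,"grip":0},
  {"x":-0.06,"y":-0.66,"z":-0.007,"twist":0.33,"grip":0},
  {"x":-0.06,"y":-0.66,"z":-0.007,"twist":0.33,"grip":0},
  {"x":-0.06,"y":-0.66,"z":-0.007,"twist":0.33,"grip":0},
  {"x":-0.06,"y":-0.66,"z":-0.007,"twist":0.33,"grip":0},
  {"x":-0.06,"y":-0.66,"z":-0.007,"twist":0.33,"grip":0},
  {"x":-0.06,"y":-0.66,"z":-0.007,"twist":0.33,"grip":0},
  {"x":-0.06,"y":-0.66,"z":-0.007,"twist":0.33,"grip":0},
])

```text
t: 2.68
position: [0.465, -0.0938, 0.3577]
eef_rot: [-0.618, -3.08, -0.001]
wrist_force: [1.2, 0.2, -1.0]
grip_width: 0.0427
gripper_force: 0.0
```

```bash
python3 -c "
from h import *
go(.47,-.34,.36,67)"
```

```text
shift [-0.0996 -0.2252 -0.0025] twist 0.0054 tool y at 67.31 tilt [-0.     0.001 -1.   ] q [-0.4552  0.0086  0.5993  1.5021 -0.0056  1.6327  1.3185] F [ 1.1759  0.1829 -0.9955]
```

Emit:
apply_moves([
  {"x":-0.1,"y":-0.225,"z":-0.002,"grip":0},
  {"x":-0.1,"y":-0.225,"z":-0.002,"grip":0},
  {"x":-0.1,"y":-0.225,"z":-0.002,"grip":0},
  {"x":-0.1,"y":-0.225,"z":-0.002,"grip":0},
  {"x":-0.1,"y":-0.225,"z":-0.002,"grip":0},
  {"x":-0.1,"y":-0.225,"z":-0.002,"grip":0},
  {"x":-0.1,"y":-0.225,"z":-0.002,"grip":0},
  {"x":-0.1,"y":-0.225,"z":-0.002,"grip":0},
  {"x":-0.1,"y":-0.225,"z":-0.002,"grip":0},
])

```text
schema error: expected keys grip, x, y, z, twist
```

```bash
cat > sp.py <<'E'
from h import *
def spacers(name="wrist",pts=((.535,-.323),(.476,-.341),(.498,-.432))):
    p,d,K,T=snap(name);W=cloud(d,K,T);Z=W[...,2]
    for c in pts:
        for lo,hi in((.015,.085),(.055,.085)):
            m=(np.hypot(W[...,0]-c[0],W[...,1]-c[1])<.032)&(Z>lo)&(Z<hi)
            if m.sum()<5:continue
            q=W[m][:,:2].astype(np.float32)*1000;C,s,a=cv2.minAreaRect(q)
            print(c,lo,np.round(C,1),np.round(s,1),round(a if s[0]>s[1] else a+90,1),len(q),np.round(np.percentile(W[m][:,2],95),3))
    return p,d,K,T
E
python3 - <<'E'
from sp import *
p,*_=spacers();save("w2",p);go(.4757,-.3412,.36,67)
E
```

```text
(0.535, -0.323) 0.015 [ 533.8 -320.4] [50.5 20.7] 75.5 595 0.066
(0.535, -0.323) 0.055 [ 533.7 -320.3] [28.4 11.9] 74.4 175 0.067
(0.476, -0.341) 0.015 [ 474.7 -338.3] [50.1 19.8] 67.1 626 0.066
(0.476, -0.341) 0.055 [ 475.1 -338.4] [28.1 12.4] 67.6 193 0.067
(0.498, -0.432) 0.015 [ 496.3 -429.7] [51.1 20.3] 72.3 635 0.066
(0.498, -0.432) 0.055 [ 497.1 -429.1] [28.4 12. ] 73.5 178 0.067
shift [-0.105  -0.2137 -0.0013] twist -0.0057 tool y at 66.67 tilt [ 0.001 -0.002 -1.   ] q [-0.4486  0.0091  0.6115  1.5007 -0.0032  1.6322  1.3264] F [-2.8089 -6.3522 -0.5164]
```

View pics/w2.png

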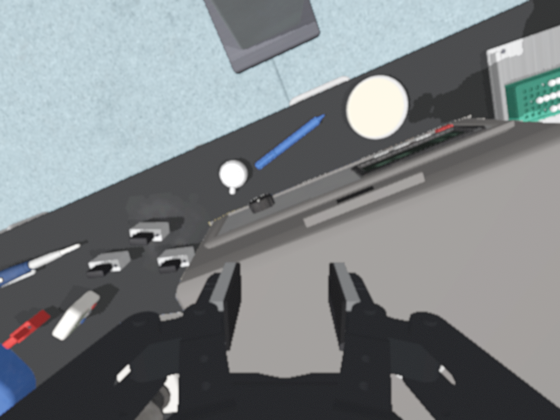

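The wrist view shows the three spacers at (150,231), (108,261) and (176,258), with the red and white look-alikes off to the left. They agree with the top camera to within 3 mm. The move was refused because the twist key was missing, so I'll resend it.

Emit:
apply_moves([
  {"x":-0.103,"y":-0.213,"z":0,"twist":0,"grip":0},
  {"x":-0.103,"y":-0.213,"z":0,"twist":0,"grip":0},
  {"x":-0.103,"y":-0.213,"z":0,"twist":0,"grip":0},
  {"x":-0.103,"y":-0.213,"z":0,"twist":0,"grip":0},
  {"x":-0.103,"y":-0.213,"z":0,"twist":0,"grip":0},
  {"x":-0.103,"y":-0.213,"z":0.1,"twist":0,"grip":0},
  {"x":-0.103,"y":-0.213,"z":0.1,"twist":0,"grip":0},
  {"x":-0.103,"y":-0.213,"z":0.1,"twist":0,"grip":0},
  {"x":-0.103,"y":-0.213,"z":0.1,"twist":0,"grip":0},
  {"x":-0.103,"y":-0.213,"z":0.1,"twist":0,"grip":0},
])

```text
t: 3.57
position: [0.4778, -0.3282, 0.2571]
eef_rot: [-0.62, -3.077, -0.002]
wrist_force: [-0.8, -0.3, 0.9]
grip_width: 0.0425
gripper_force: 0.0
```

```bash
python3 - <<'E'
from sp import *
spacers();spacers();go(.4757,-.340,.1,67.2);go(.4757,-.340,.052,67.2)
E
```

```text
(0.535, -0.323) 0.015 [ 533.7 -321.1] [49.9 20.6] 75.1 879 0.067
(0.535, -0.323) 0.055 [ 533.6 -321.1] [27.6 12.6] 74.4 280 0.067
(0.476, -0.341) 0.015 [ 474.1 -339.4] [49.2 19.7] 67.0 814 0.067
(0.476, -0.341) 0.055 [ 474.4 -339.3] [26.3 11.7] 66.9 285 0.067
(0.498, -0.432) 0.015 [ 497.  -430.2] [50.1 20.8] 73.4 893 0.066
(0.498, -0.432) 0.055 [ 497.2 -430.2] [27.8 12.4] 74.9 285 0.067
(0.535, -0.323) 0.015 [ 533.5 -321. ] [49.9 20.3] 75.2 873 0.066
(0.535, -0.323) 0.055 [ 533.5 -321.2] [27.7 12.1] 74.4 276 0.067
(0.476, -0.341) 0.015 [ 474.4 -339.5] [49.4 20. ] 68.4 780 0.067
(0.476, -0.341) 0.055 [ 474.4 -338.9] [27.4 11. ] 67.5 271 0.067
(0.498, -0.432) 0.015 [ 496.8 -430. ] [50.1 20.4] 73.2 885 0.066
(0.498, -0.432) 0.055 [ 497.  -430.2] [28.1 12.1] 74.0 286 0.067
shift [-0.0009 -0.0112  0.1598] twist 0.0005 tool y at 67.23 tilt [ 0.002 -0.001 -1.   ] q [-0.0581  0.3293  0.8008  1.4448 -0.2366  1.4642  1.9135] F [-0.1391  0.0359 -0.4704]
shift [-0.0008 -0.0112  0.2078] twist 0.0005 tool y at 67.23 tilt [ 0.002 -0.001 -1.   ] q [-0.0581  0.3293  0.8008  1.4448 -0.2366  1.4642  1.9135] F [-0.1391  0.0359 -0.4704]
```

Emit:
apply_moves([
  {"x":0,"y":-0.011,"z":0.04,"twist":0,"grip":0},
  {"x":0,"y":-0.011,"z":0.08,"twist":0,"grip":0},
  {"x":0,"y":-0.011,"z":0.12,"twist":0,"grip":0},
  {"x":0,"y":-0.011,"z":0.15,"twist":0,"grip":0},
  {"x":0,"y":-0.011,"z":0.15,"twist":0,"grip":0},
  {"x":0,"y":-0.011,"z":0.15,"twist":0,"grip":0},
])

```text
t: 4.17
position: [0.474, -0.3395, 0.1091]
eef_rot: [-0.621, -3.079, -0.0]
wrist_force: [1.2, 0.1, -0.1]
grip_width: 0.0426
gripper_force: 0.0
```

```bash
python3 - <<'E'
from sp import *
go(.4746,-.3396,.052,67.2)
E
```

```text
shift [-0.0006  0.0002  0.0571] twist -0.0002 tool y at 67.19 tilt [-0.  0. -1.] q [-0.0067  0.443   0.7545  1.6589 -0.3246  1.1698  2.0007] F [ 1.2398  0.0689 -0.137 ]
```

Emit:
apply_moves([
  {"x":0,"y":0,"z":0.03,"twist":0,"grip":0},
  {"x":0,"y":0,"z":0.057,"twist":0,"grip":0},
  {"x":0,"y":0,"z":0.057,"twist":0,"grip":0},
  {"x":0,"y":0,"z":0.057,"twist":0,"grip":-1},
  {"x":0,"y":0,"z":0.057,"twist":0,"grip":-1},
  {"x":0,"y":0,"z":0.057,"twist":0,"grip":-1},
  {"x":0,"y":0,"z":0.057,"twist":0,"grip":-1},
  {"x":0,"y":0,"z":0.057,"twist":0,"grip":-1},
  {"x":0,"y":0,"z":0.057,"twist":0,"grip":-1},
], grip_force=50)

```text
t: 4.92
position: [0.4736, -0.3405, 0.0518]
eef_rot: [0.623, 3.078, -0.0]
wrist_force: [-0.5, -0.0, 0.1]
grip_width: -0.0003
gripper_force: 0.0
```

```bash
python3 - <<'E'
from sp import *
go(.476,-.3396,.13,67.2);go(.576,.309,.36,85.6)
E
```

```text
shift [-0.002   0.0018 -0.0782] twist -0.0018 tool y at 67.1 tilt [ 0.001 -0.    -1.   ] q [ 0.0218  0.507   0.7217  1.7153 -0.3766  1.0616  2.0388] F [-0.504  -0.0479  0.1407]
shift [ 0.158   0.6382 -0.3084] twist -0.3229 tool y at 67.1 tilt [ 0.001 -0.    -1.   ] q [ 0.0218  0.507   0.7217  1.7153 -0.3766  1.0616  2.0388] F [-0.504  -0.0479  0.1407]
```

Closed on nothing, so I'll look.

```bash
python3 - <<'E'
from sp import *
p,d,K,T=spacers("wrist");a=p[200:420,130:430]
pt,*_=spacers("top");b=cv2.resize(pt[195:260,310:410],(400,260),interpolation=cv2.INTER_CUBIC)
save("miss",np.hstack([cv2.resize(a,(400,294)),np.vstack([b,np.zeros((34,400,3),np.uint8)])]))
E
```

```text
(0.535, -0.323) 0.015 [ 532.4 -316.7] [40.9 17.4] 73.9 1502 0.038
(0.476, -0.341) 0.015 [ 473.7 -339. ] [50.1 21.7] 67.0 3864 0.082
(0.476, -0.341) 0.055 [ 468.7 -337.3] [28.  11.4] 65.4 1049 0.084
(0.498, -0.432) 0.015 [ 495.1 -429.9] [49.9 17.3] 74.2 1893 0.045
(0.498, -0.432) 0.055 [ 505.4 -419.4] [2.4 2.6] 99.0 17 0.066
(0.535, -0.323) 0.015 [ 534.9 -322.7] [49.2 20.1] 75.0 121 0.068
(0.535, -0.323) 0.055 [ 534.5 -323.1] [27.9 11.8] 76.4 41 0.07
```

View pics/miss.png

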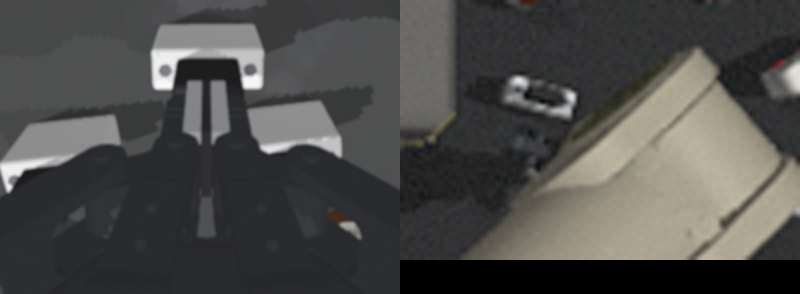

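```bash
python3 - <<'E'
from h import *
p,d,K,T=snap("wrist");W=cloud(d,K,T)
for u in(272,285,296):
    print(u,[(v,*np.round(W[v,u]*1000).astype(int),p[v,u].tolist()) for v in range(216,330,6)])
E
```

```text
272 [(216, np.int64(461), np.int64(-344), np.int64(1), [48, 49, 50]), (222, np.int64(462), np.int64(-344), np.int64(11), [142, 143, 143]), (228, np.int64(463), np.int64(-344), np.int64(22), [140, 141, 141]), (234, np.int64(463), np.int64(-343), np.int64(32), [141, 142, 142]), (240, np.int64(465), np.int64(-344), np.int64(37), [225, 225, 226]), (246, np.int64(467), np.int64(-345), np.int64(42), [29, 29, 31]), (252, np.int64(467), np.int64(-344), np.int64(51), [30, 29, 32]), (258, np.int64(467), np.int64(-344), np.int64(58), [30, 30, 31]), (264, np.int64(462), np.int64(-341), np.int64(77), [132, 133, 135]), (270, np.int64(462), np.int64(-341), np.int64(84), [131, 132, 134]), (276, np.int64(461), np.int64(-340), np.int64(91), [131, 133, 135]), (282, np.int64(461), np.int64(-340), np.int64(96), [131, 133, 135]), (288, np.int64(462), np.int64(-340), np.int64(101), [130, 132, 134]), (294, np.int64(462), np.int64(-340), np.int64(104), [131, 133, 134]), (300, np.int64(461), np.int64(-340), np.int64(110), [105, 107, 108]), (306, np.int64(462), np.int64(-340), np.int64(114), [42, 43, 46]), (31
[... 2073 characters left out ...]
32, 134, 135]), (270, np.int64(466), np.int64(-331), np.int64(85), [131, 133, 135]), (276, np.int64(466), np.int64(-331), np.int64(90), [131, 132, 134]), (282, np.int64(466), np.int64(-331), np.int64(95), [131, 133, 134]), (288, np.int64(466), np.int64(-331), np.int64(100), [130, 132, 134]), (294, np.int64(466), np.int64(-332), np.int64(104), [131, 133, 134]), (300, np.int64(465), np.int64(-331), np.int64(110), [110, 112, 114]), (306, np.int64(464), np.int64(-332), np.int64(115), [41, 42, 46]), (312, np.int64(464), np.int64(-332), np.int64(118), [41, 43, 46]), (318, np.int64(464), np.int64(-332), np.int64(121), [40, 41, 44]), (324, np.int64(464), np.int64(-332), np.int64(125), [41, 43, 45])]
```

The shut fingertips measure z≈0.075 with the TCP at 0.052, so they sit about 30 mm higher than the stated overhang implies. The block itself is untouched. I'll open and measure the tips at that opening before going lower.

Emit:
apply_moves([
  {"x":0,"y":0,"z":0,"twist":0,"grip":0},
  {"x":0,"y":0,"z":0,"twist":0,"grip":0},
  {"x":0,"y":0,"z":0,"twist":0,"grip":0},
  {"x":0,"y":0,"z":0,"twist":0,"grip":0},
  {"x":0,"y":0,"z":0,"twist":0,"grip":0},
])

```text
t: 5.48
position: [0.4731, -0.3403, 0.0509]
eef_rot: [-0.624, -3.079, 0.0]
wrist_force: [-0.2, 0.3, -0.7]
grip_width: 0.0424
gripper_force: 0.0
```

```bash
python3 - <<'E'
from h import *
s=state();print(s["position"],s["grip_width"]);p,d,K,T=snap("wrist");M=R.from_rotvec(s["eef_rot"]).as_matrix()
L=(cloud(d,K,T)-s["position"])@M   # tool coords
m=(abs(L[...,0])<.04)&(L[...,2]<.0)&(L[...,2]>-.06)&(d>0)&(abs(L[...,1])<.06)
for a in np.arange(-.06,.06,.006):
    k=m&(L[...,1]>=a)&(L[...,1]<a+.006);print(np.round(a*1000),k.sum(),np.round(1000*np.percentile(L[k],[2,50,98],axis=0)[:, [0,2]].ravel()) if k.sum()>5 else "")
print("rib",np.nanmax(np.where((np.hypot(L[...,0],L[...,1])<.012),cloud(d,K,T)[...,2],0)))
E
```

```text
[ 0.4731 -0.3403  0.0509] 0.042423010804713404
-60.0 0 
-54.0 0 
-48.0 0 
-42.0 0 
-36.0 287 [  6. -52.   6. -42.   7. -28.]
-30.0 406 [  6. -59.  10. -45.  11. -26.]
-24.0 1276 [-11. -59.   4. -49.  11. -23.]
-18.0 28 [ -6. -15.   2. -13.   4.  -2.]
-12.0 368 [ -7. -16.   2. -14.   5.  -1.]
-6.0 377 [ -7. -16.   2. -14.   5.  -1.]
-0.0 357 [ -7. -16.   2. -14.   5.  -2.]
6.0 366 [ -7. -16.   2. -14.   5.  -1.]
12.0 176 [ -6. -16.   2. -14.   5.  -1.]
18.0 1120 [-11. -59.   2. -48.  11. -23.]
24.0 494 [  8. -59.  11. -46.  11. -26.]
30.0 349 [  6. -52.   7. -41.   7. -28.]
36.0 0 
42.0 0 
48.0 0 
54.0 0 
rib 0.15840490733190424
```

Emit:
apply_moves([
  {"x":-0.001,"y":0,"z":0.015,"twist":0,"grip":0},
  {"x":-0.001,"y":0,"z":0.03,"twist":0,"grip":0},
  {"x":-0.001,"y":0,"z":0.03,"twist":0,"grip":0},
  {"x":-0.001,"y":0,"z":0.03,"twist":0,"grip":-1},
  {"x":-0.001,"y":0,"z":0.03,"twist":0,"grip":-1},
  {"x":-0.001,"y":0,"z":0.03,"twist":0,"grip":-1},
  {"x":-0.001,"y":0,"z":0.03,"twist":0,"grip":-1},
  {"x":-0.001,"y":0,"z":0.03,"twist":0,"grip":-1},
  {"x":-0.001,"y":0,"z":0.03,"twist":0,"grip":-1},
], grip_force=50)

```text
t: 6.28
position: [0.4742, -0.3408, 0.0214]
eef_rot: [0.624, 3.079, -0.0]
wrist_force: [-0.4, -0.6, -1.2]
grip_width: 0.027
gripper_force: 50.9
```

```bash
python3 -c "
from h import *
print(state()['position']);go(.474,-.34,.36,67.2)"
```

```text
[ 0.4742 -0.3408  0.0214]
shift [ 0.0004  0.0006 -0.3386] twist -0.0018 tool y at 67.1 tilt [ 0. -0. -1.] q [ 0.04    0.5472  0.6993  1.7358 -0.4073  1.0081  2.06  ] F [-0.3739 -0.6289 -1.1964]
```

Emit:
apply_moves([
  {"x":0,"y":0,"z":-0.02,"twist":0,"grip":-1},
  {"x":0,"y":0,"z":-0.06,"twist":0,"grip":-1},
  {"x":0,"y":0,"z":-0.31,"twist":0,"grip":-1},
  {"x":0,"y":0,"z":-0.31,"twist":0,"grip":-1},
  {"x":0,"y":0,"z":-0.31,"twist":0,"grip":-1},
  {"x":0,"y":0,"z":-0.31,"twist":0,"grip":-1},
  {"x":0,"y":0,"z":-0.31,"twist":0,"grip":-1},
  {"x":0,"y":0,"z":-0.31,"twist":0,"grip":-1},
  {"x":0,"y":0,"z":-0.31,"twist":0,"grip":-1},
  {"x":0,"y":0,"z":-0.31,"twist":0,"grip":-1},
])

```text
t: 7.12
position: [0.4746, -0.3418, 0.3339]
eef_rot: [0.623, 3.074, -0.003]
wrist_force: [-0.8, 0.5, -0.9]
grip_width: 0.0265
gripper_force: 51.0
```

```bash
python3 -c "
from h import *
print(state()['position'],state()['grip_width']);go(.47,.309,.34,85.6)"
```

```text
[ 0.4746 -0.3418  0.3339] 0.026522229093156244
shift [ 0.2578  0.5976 -0.0079] twist -0.3234 tool y at 67.07 tilt [ 0.005 -0.003 -1.   ] q [-0.0223  0.329   0.8209  1.2843 -0.2402  1.6217  1.9279] F [-0.7627  0.5019 -0.8784]
```

Emit:
apply_moves([
  {"x":0.258,"y":0.598,"z":-0.006,"twist":-0.323,"grip":-1},
  {"x":0.258,"y":0.598,"z":-0.006,"twist":-0.323,"grip":-1},
  {"x":0.258,"y":0.598,"z":-0.006,"twist":-0.323,"grip":-1},
  {"x":0.258,"y":0.598,"z":-0.006,"twist":-0.323,"grip":-1},
  {"x":0.258,"y":0.598,"z":-0.006,"twist":-0.323,"grip":-1},
  {"x":0.258,"y":0.598,"z":-0.006,"twist":-0.323,"grip":-1},
  {"x":0.258,"y":0.598,"z":-0.006,"twist":-0.323,"grip":-1},
  {"x":0.258,"y":0.598,"z":-0.006,"twist":-0.323,"grip":-1},
  {"x":0.258,"y":0.598,"z":-0.006,"twist":-0.323,"grip":-1},
  {"x":0.258,"y":0.598,"z":-0.006,"twist":-0.323,"grip":-1},
])

```text
t: 7.95
position: [0.4697, 0.078, 0.3336]
eef_rot: [-0.12, -3.137, 0.001]
wrist_force: [1.9, 1.0, -0.2]
grip_width: 0.0267
gripper_force: 51.0
```

```bash
python3 -c "
from h import *
print(state()['position'],state()['grip_width']);go(.52,.309,.34,85.6)"
```

```text
[0.4697 0.078  0.3336] 0.026728826571922847
shift [-0.0325  0.2342 -0.0066] twist 0.0004 tool y at 85.63 tilt [-0.002 -0.    -1.   ] q [-0.6394  0.0181  0.4184  1.545  -0.0075  1.582   1.2734] F [ 1.8515  0.9766 -0.2166]
```

Emit:
apply_moves([
  {"x":-0.033,"y":0.234,"z":-0.006,"twist":0,"grip":-1},
  {"x":-0.033,"y":0.234,"z":-0.006,"twist":0,"grip":-1},
  {"x":-0.033,"y":0.234,"z":-0.006,"twist":0,"grip":-1},
  {"x":-0.033,"y":0.234,"z":-0.006,"twist":0,"grip":-1},
  {"x":-0.033,"y":0.234,"z":-0.006,"twist":0,"grip":-1},
  {"x":-0.033,"y":0.234,"z":-0.006,"twist":0,"grip":-1},
  {"x":-0.033,"y":0.234,"z":0.12,"twist":0,"grip":-1},
  {"x":-0.033,"y":0.234,"z":0.12,"twist":0,"grip":-1},
  {"x":-0.033,"y":0.234,"z":0.12,"twist":0,"grip":-1},
  {"x":-0.033,"y":0.234,"z":0.12,"twist":0,"grip":-1},
])

```text
t: 8.78
position: [0.516, 0.3038, 0.2032]
eef_rot: [-0.119, -3.124, 0.018]
wrist_force: [-0.9, 0.2, -2.8]
grip_width: 0.0273
gripper_force: 50.9
```

```bash
cat > gap.py <<'E'
from h import *
# platform coords from geometry: centre (527.9,311.9), yaw -4.4
C=np.array([.5279,.3119]);a=np.radians(-4.4);Rp=np.array([[np.cos(a),np.sin(a)],[-np.sin(a),np.cos(a)]])
def toP(xy):return (np.asarray(xy)-C)@Rp.T
def toW(s,t):return C+np.array([s,t])@Rp
def heights(tlo=-.012,thi=.012,smin=-.06,smax=.1,name="wrist"):
    p,d,K,T=snap(name);W=cloud(d,K,T);S=toP(W[...,:2])
    for s in np.arange(smin,smax,.002):
        k=(S[...,0]>=s)&(S[...,0]<s+.002)&(S[...,1]>tlo)&(S[...,1]<thi)
        if k.sum()>2:print(round(s*1000),np.round(np.percentile(W[...,2][k],[5,50,95])*1000).astype(int),end="; ")
    print();return p,d,K,T,W,S
E
python3 - <<'E'
from gap import *
print(state()['position'],state()['grip_width'])
p,*_=heights(.028,.045);save("w3",p)
print(toW(.048,.001));go(*toW(.048,.001),.13,85.6)
E
```

```text
[0.516  0.3038 0.2032] 0.027278531624312482
-60 [7 8 9]; -58 [7 8 9]; -56 [7 8 9]; -54 [7 8 9]; -52 [7 8 9]; -50 [7 8 9]; -48 [7 8 9]; -46 [ 7 10 12]; -44 [10 21 31]; -42 [30 33 35]; -40 [33 34 35]; -38 [33 34 35]; -36 [33 34 37]; -34 [34 36 38]; -32 [26 37 38]; -30 [34 37 38]; -28 [33 34 37]; -26 [33 34 35]; -24 [269 280 307]; -22 [275 292 309]; -20 [ 34 295 306]; -18 [ 34 297 305]; -16 [ 37 298 304]; -14 [ 40 296 302]; -12 [ 40 295 301]; -10 [ 36 294 299]; -8 [ 34 279 297]; -6 [ 35 279 296]; -4 [276 282 293]; -2 [ 35 283 291]; 0 [ 11 283 291]; 2 [ 11 280 289]; 4 [35 37 38]; 6 [33 36 38]; 8 [34 34 37]; 10 [33 34 37]; 12 [33 35 36]; 14 [33 34 35]; 16 [29 31 33]; 22 [8 8 9]; 24 [7 8 9]; 26 [7 8 9]; 28 [7 8 9]; 30 [7 8 9]; 32 [7 8 9]; 34 [7 8 9]; 36 [7 8 9]; 38 [7 8 9]; 40 [6 8 9]; 42 [7 8 9]; 44 [8 9 9]; 46 [7 7 9]; 48 [7 8 9]; 50 [7 8 9]; 52 [7 9 9]; 
[0.5758 0.3092]
shift [-0.0581  0.0094  0.0779] twist 0.0004 tool y at 85.62 tilt [-0.011 -0.007 -1.   ] q [-0.8046  0.3484  0.2917  1.4438 -0.0994  1.377   0.9853] F [-0.7517  0.1937 -1.0321]
```

View pics/w3.png

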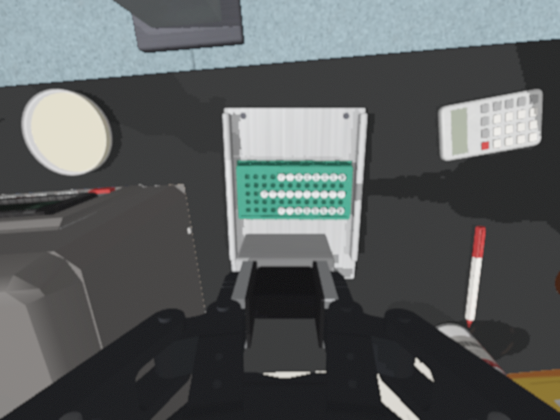

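The wrist view shows the held spacer at (285,250), with the rack still in place from s = -44 to +18 mm and the gap clear.

Emit:
apply_moves([
  {"x":-0.035,"y":0.006,"z":0.03,"twist":0,"grip":-1},
  {"x":-0.058,"y":0.009,"z":0.06,"twist":0,"grip":-1},
  {"x":-0.058,"y":0.009,"z":0.078,"twist":0,"grip":-1},
  {"x":-0.058,"y":0.009,"z":0.078,"twist":0,"grip":-1},
  {"x":-0.058,"y":0.009,"z":0.078,"twist":0,"grip":-1},
  {"x":-0.058,"y":0.009,"z":0.078,"twist":0,"grip":-1},
])

```text
t: 9.33
position: [0.5813, 0.3124, 0.1405]
eef_rot: [0.119, 3.136, 0.004]
wrist_force: [-0.3, 0.5, -0.6]
grip_width: 0.0269
gripper_force: 51.0
```

```bash
cat >> gap.py <<'E'
def held():
    s=state();p,d,K,T=snap("wrist");W=cloud(d,K,T);M=R.from_rotvec(s["eef_rot"]).as_matrix();L=(W-s["position"])@M
    m=(abs(L[...,1])<.03)&(L[...,2]>-.008)&(L[...,2]<.015)&(abs(L[...,0])<.03)
    print("held near face tool x",np.round(np.percentile(L[...,0][m],[5,50,95])*1000,1),"y",np.round(np.percentile(L[...,1][m],[1,99])*1000,1),"normal fit",np.polyfit(L[...,1][m],L[...,0][m],1),np.polyfit(L[...,2][m],L[...,0][m],1))
E
python3 - <<'E'
from gap import *
print(state()['position'],state()['grip_width'],toP(state()['position'][:2]));held();heights(.028,.045,smin=0)
go(*toW(.048,.001),.06,85.6)
E
```

```text
[0.5813 0.3124 0.1405] 0.026877908933248314 [0.0532 0.0046]
held near face tool x [8.5 8.9 9.3] y [-23.2  24.6] normal fit [0.0048 0.0089] [-0.0012  0.0089]
0 [10 34 38]; 2 [34 36 38]; 4 [35 37 38]; 6 [34 37 38]; 8 [33 34 38]; 10 [33 34 36]; 12 [33 35 37]; 14 [33 34 35]; 16 [29 31 32]; 20 [7 8 9]; 22 [7 8 9]; 24 [7 8 9]; 26 [7 8 9]; 28 [7 8 9]; 30 [7 8 9]; 32 [7 8 9]; 34 [  7   8 229]; 36 [  7  10 232]; 38 [  7 209 214]; 40 [201 213 225]; 42 [  8 221 247]; 44 [  8 214 227]; 46 [157 205 216]; 48 [  8 215 217]; 50 [  8 215 217]; 52 [  8 215 218]; 54 [  7 216 217]; 56 [  8 216 217]; 58 [  7 216 220]; 60 [  8 219 226]; 62 [  8 219 226]; 64 [  7 218 226]; 66 [  7   8 221]; 68 [7 8 9]; 70 [ 7  8 10]; 72 [7 8 9]; 74 [7 8 9]; 76 [7 8 9]; 78 [7 8 9]; 80 [7 8 9]; 82 [7 8 9]; 84 [6 8 9]; 
shift [ 0.0054 -0.0039  0.0804] twist 0.0009 tool y at 85.65 tilt [ 0.004  0.003 -1.   ] q [-0.7418  0.5033  0.2929  1.3838 -0.1472  1.2708  1.0545] F [-0.6352  0.4751 -0.8432]
```

Emit:
apply_moves([
  {"x":0.006,"y":-0.004,"z":0.02,"twist":0,"grip":-1},
  {"x":0.006,"y":-0.004,"z":0.04,"twist":0,"grip":-1},
  {"x":0.006,"y":-0.004,"z":0.06,"twist":0,"grip":-1},
  {"x":0.006,"y":-0.004,"z":0.08,"twist":0,"grip":-1},
  {"x":0.006,"y":-0.004,"z":0.095,"twist":0,"grip":-1},
  {"x":0.006,"y":-0.004,"z":0.1,"twist":0,"grip":-1},
  {"x":0.006,"y":-0.004,"z":0.1,"twist":0,"grip":-1},
  {"x":0.006,"y":-0.004,"z":0.1,"twist":0,"grip":-1},
])

```text
t: 10.1
position: [0.5747, 0.3084, 0.0387]
eef_rot: [0.12, 3.138, 0.002]
wrist_force: [0.6, 0.8, -1.0]
grip_width: 0.0269
gripper_force: 51.0
```

```bash
python3 - <<'E'
from gap import *
print(state()['position'],state()['grip_width'],toP(state()['position'][:2]));held();heights(.028,.045,smin=0)
go(*toW(.047,.001),.030,85.6)
E
```

```text
[0.5747 0.3084 0.0387] 0.02692005600370418 [0.0469 0.0001]
held near face tool x [ 8.5  9.  29.6] y [-23.7  24.9] normal fit [-0.0018  0.0104] [0.1775 0.0098]
0 [10 34 35]; 2 [33 37 38]; 4 [33 37 38]; 6 [34 37 38]; 8 [33 35 38]; 10 [33 34 36]; 12 [34 36 37]; 14 [33 34 35]; 16 [33 34 34]; 18 [28 28 28]; 22 [8 8 9]; 24 [7 8 9]; 26 [7 8 9]; 28 [7 8 9]; 30 [7 8 9]; 32 [  7   9 111]; 34 [  9 116 131]; 36 [  8 121 134]; 38 [  8 122 134]; 40 [  8 110 134]; 42 [  8 114 134]; 44 [  8 115 134]; 46 [  8 115 134]; 48 [  8 115 134]; 50 [  8 114 133]; 52 [  8 115 131]; 54 [  8 119 128]; 56 [  8 119 128]; 58 [  8 117 126]; 60 [  7   8 119]; 62 [7 8 9]; 64 [7 8 9]; 66 [7 8 9]; 68 [7 8 9]; 70 [7 8 9]; 72 [7 8 9]; 74 [8 8 9]; 76 [7 8 9]; 78 [8 8 9]; 80 [7 8 8]; 
shift [0.0003 0.0008 0.009 ] twist 0.0002 tool y at 85.61 tilt [ 0.003  0.002 -1.   ] q [-0.7339  0.5779  0.2741  1.5092 -0.1692  1.0747  1.0723] F [0.1796 0.1707 0.2556]
```

Emit:
apply_moves([
  {"x":0,"y":0,"z":0.005,"twist":0,"grip":-1},
  {"x":0,"y":0,"z":0.0085,"twist":0,"grip":-1},
  {"x":0,"y":0,"z":0.0085,"twist":0,"grip":-1},
  {"x":-0.003,"y":0,"z":0.0085,"twist":0,"grip":-1},
  {"x":-0.005,"y":0,"z":0.0085,"twist":0,"grip":-1},
  {"x":-0.006,"y":0,"z":0.0085,"twist":0,"grip":-1},
  {"x":-0.007,"y":0,"z":0.0085,"twist":0,"grip":-1},
  {"x":-0.007,"y":0,"z":0.0085,"twist":0,"grip":-1},
])

```text
t: 10.87
position: [0.5807, 0.3081, 0.0291]
eef_rot: [-0.12, -3.139, -0.002]
wrist_force: [-3.8, -0.2, 8.0]
grip_width: 0.0269
gripper_force: 51.8
```

```bash
python3 - <<'E'
from gap import *
s=state();print(s['position'],toP(s['position'][:2]),s["wrist_force"])
E
```

```text
[0.5807 0.3081 0.0291] [0.0529 0.0002] [-3.7959 -0.1886  7.9795]
```

Emit:
apply_moves([
  {"x":-0.001,"y":0,"z":-0.0005,"twist":0,"grip":-1},
  {"x":-0.002,"y":0,"z":-0.0005,"twist":0,"grip":-1},
  {"x":-0.003,"y":0,"z":-0.0005,"twist":0,"grip":-1},
  {"x":-0.003,"y":0,"z":-0.0005,"twist":0,"grip":-1},
])

```text
t: 11.2
position: [0.5829, 0.3077, 0.0291]
eef_rot: [-0.119, -3.137, -0.001]
wrist_force: [-6.6, 0.0, 8.2]
grip_width: 0.0269
gripper_force: 52.1
```

Emit:
apply_moves([
  {"x":0.001,"y":0,"z":0,"twist":0,"grip":-0.1},
  {"x":0.001,"y":0,"z":0,"twist":0,"grip":-0.1},
  {"x":0.001,"y":0,"z":0,"twist":0,"grip":-0.1},
  {"x":0.001,"y":0,"z":0,"twist":0,"grip":-0.1},
  {"x":0.001,"y":0,"z":-0.02,"twist":0,"grip":-0.1},
  {"x":0.001,"y":0,"z":-0.05,"twist":0,"grip":-0.1},
  {"x":0.001,"y":0,"z":-0.09,"twist":0,"grip":-0.1},
  {"x":0.001,"y":0,"z":-0.13,"twist":0,"grip":0},
  {"x":0.04,"y":0,"z":-0.17,"twist":0,"grip":0},
  {"x":0.08,"y":0,"z":-0.21,"twist":0,"grip":0},
])

```text
t: 12.03
position: [0.5257, 0.3103, 0.2199]
eef_rot: [0.126, 3.137, -0.0]
wrist_force: [-0.5, 1.0, 0.5]
grip_width: 0.043
gripper_force: 0.0
```

```bash
python3 - <<'E'
from gap import *
p,d,K,T,W,S=heights(-.010,.012,smin=-.05);heights(.03,.05,smin=.0)
for nm,lo,hi in(("ribs",.062,.09),):
    m=((W[...,2]>lo)&(W[...,2]<hi)&(abs(S[...,0]-.06)<.035)&(abs(S[...,1])<.03)).astype(np.uint8)
    n,l,st,ce=cv2.connectedComponentsWithStats(m)
    for i in range(1,n):
        if st[i,4]>20:print(cv2.minAreaRect(S[l==i].astype(np.float32)*1000),st[i,4],np.median(W[...,2][l==i]))
save("w4",p);go(.474,-.34,.36,74)
E
```

```text
-50 [7 8 9]; -48 [ 6  8 10]; -46 [ 7  9 11]; -44 [10 23 32]; -42 [32 33 34]; -40 [32 34 35]; -38 [33 34 35]; -36 [34 34 36]; -34 [33 37 39]; -32 [35 37 40]; -30 [34 37 40]; -28 [33 34 39]; -26 [32 34 35]; -24 [ 33 184 335]; -22 [ 35 332 334]; -20 [ 11 325 329]; -18 [ 11  34 326]; -16 [ 33  39 325]; -14 [315 321 326]; -12 [311 314 324]; -10 [33 34 38]; -8 [33 34 35]; -6 [32 34 35]; -4 [33 34 34]; -2 [10 34 35]; 0 [10 33 37]; 2 [11 35 40]; 4 [34 37 40]; 6 [31 37 40]; 8 [33 35 37]; 10 [33 35 37]; 12 [33 34 36]; 14 [33 34 35]; 16 [30 31 33]; 24 [7 8 9]; 26 [8 8 9]; 28 [7 8 9]; 30 [7 8 9]; 32 [7 8 9]; 34 [7 8 9]; 36 [6 8 9]; 38 [7 8 9]; 40 [7 8 9]; 42 [7 8 9]; 44 [ 8 28 45]; 46 [ 8 46 47]; 48 [46 59 73]; 50 [51 73 75]; 52 [73 74 75]; 54 [73 74 75]; 56 [73 74 75]; 58 [73 74 75]; 60 [73 73 74]; 68 [57 65 74]; 70 [59 73 75]; 72 [72 74 75]; 74 [73 74 75]; 76 [73 74 75]; 78 [73 74 75]; 80 [73 74 74]; 
0 [ 34 309 317]; 2 [ 34 308 317]; 4 [ 37 307 315]; 6 [ 35  38 312]; 8 [33 34 36]; 10 [33 35 36]; 12 [33 34 36]; 14 [33 34 35]; 16 [33 33 33]; 24 [7 8 9]; 26 [8 8 9]; 28 [7 8 9]; 30 [7 8 9]; 32 [6 8 9]; 34 [ 7  8 10]; 36 [7 8 9]; 38 [7 8 9]; 40 [7 8 9]; 42 [7 8 9]; 44 [7 8 9]; 46 [7 8 9]; 48 [7 8 8]; 50 [7 8 9]; 52 [7 8 9]; 54 [7 8 9]; 56 [7 8 9]; 58 [7 8 9]; 60 [7 8 8]; 62 [7 8 9]; 64 [7 8 9]; 66 [7 8 9]; 68 [7 8 9]; 70 [ 7  8 10]; 72 [7 8 9]; 74 [7 8 9]; 76 [7 8 9]; 78 [7 8 9]; 80 [7 8 9]; 82 [7 8 9]; 84 [ 8 22 36]; 86 [ 7 30 39]; 88 [37 39 42]; 90 [37 39 42]; 92 [38 40 42]; 94 [37 38 41]; 96 [37 37 38]; 
((55.304996490478516, 0.9660015106201172), (12.74551773071289, 26.759050369262695), 1.0766057968139648) 370 0.07350185362898506
((75.0299072265625, 1.9727697372436523), (27.35585594177246, 12.208979606628418), 89.4491195678711) 377 0.07339208709836953
shift [ 0.001  -0.6555 -0.1402] twist 0.206 tool y at 85.8 tilt [ 0.007  0.007 -1.   ] q [-0.8122  0.345   0.2954  1.4122 -0.1033  1.3897  0.982 ] F [-0.0864  0.6071  0.396 ]
```

View pics/w4.png

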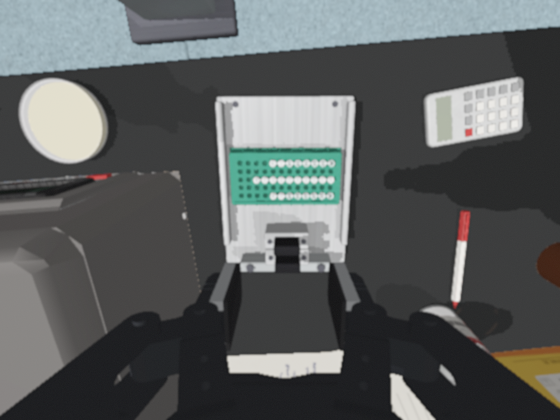

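A is upright and square at s=55 mm, closed up against s3 at 75. 27 mm of the gap is left, so exactly one more spacer fits. I'll fetch spacer (0.497,-0.431).

Emit:
apply_moves([
  {"x":0.03,"y":0,"z":-0.04,"twist":0,"grip":0},
  {"x":0.05,"y":0,"z":-0.08,"twist":0,"grip":0},
  {"x":0.05,"y":0,"z":-0.12,"twist":0,"grip":0},
  {"x":0.05,"y":-0.65,"z":-0.13,"twist":0.2,"grip":0},
  {"x":0.05,"y":-0.65,"z":-0.13,"twist":0.2,"grip":0},
  {"x":0.05,"y":-0.65,"z":-0.13,"twist":0.2,"grip":0},
  {"x":0.05,"y":-0.65,"z":-0.13,"twist":0.2,"grip":0},
  {"x":0.05,"y":-0.65,"z":-0.13,"twist":0.2,"grip":0},
  {"x":0.05,"y":-0.65,"z":-0.13,"twist":0.2,"grip":0},
  {"x":0.05,"y":-0.65,"z":-0.13,"twist":0.2,"grip":0},
])

```text
t: 12.97
position: [0.4525, 0.0223, 0.3378]
eef_rot: [0.434, 3.111, 0.0]
wrist_force: [1.6, -0.7, 0.8]
grip_width: 0.0426
gripper_force: 0.0
```

```bash
python3 -c "
from h import *
print(state()['position']);go(.4975,-.431,.35,74)"
```

```text
[0.4525 0.0223 0.3378]
shift [-0.1673 -0.4237 -0.0123] twist 0.002 tool y at 74.11 tilt [ 0.  0. -1.] q [-0.6417 -0.0467  0.5045  1.5915  0.0224  1.5908  1.1563] F [ 1.5635 -0.6719  0.8282]
```

Emit:
apply_moves([
  {"x":-0.167,"y":-0.424,"z":-0.012,"twist":0,"grip":0},
  {"x":-0.167,"y":-0.424,"z":-0.012,"twist":0,"grip":0},
  {"x":-0.167,"y":-0.424,"z":-0.012,"twist":0,"grip":0},
  {"x":-0.167,"y":-0.424,"z":-0.012,"twist":0,"grip":0},
  {"x":-0.167,"y":-0.424,"z":-0.012,"twist":0,"grip":0},
  {"x":-0.167,"y":-0.424,"z":-0.012,"twist":0,"grip":0},
  {"x":-0.167,"y":-0.424,"z":-0.012,"twist":0,"grip":0},
  {"x":-0.167,"y":-0.424,"z":-0.012,"twist":0,"grip":0},
  {"x":-0.167,"y":-0.424,"z":-0.012,"twist":0,"grip":0},
  {"x":-0.167,"y":-0.424,"z":-0.012,"twist":0,"grip":0},
])

```text
t: 13.8
position: [0.4941, -0.392, 0.3482]
eef_rot: [-0.431, -3.111, 0.001]
wrist_force: [1.7, 1.0, 1.7]
grip_width: 0.0427
gripper_force: 0.0
```

```bash
python3 -c "
from h import *
print(state()['position']);go(.4975,-.431,.15,74)"
```

```text
[ 0.4941 -0.392   0.3482]
shift [-0.014  -0.0366  0.1982] twist 0.0038 tool y at 74.22 tilt [-0.001 -0.    -1.   ] q [ 0.1028  0.4735  0.8621  1.0995 -0.3565  1.7112  2.1503] F [1.7275 0.9779 1.6714]
```

Emit:
apply_moves([
  {"x":-0.009,"y":-0.022,"z":0.03,"twist":0,"grip":0},
  {"x":-0.009,"y":-0.022,"z":0.198,"twist":0,"grip":0},
  {"x":-0.009,"y":-0.022,"z":0.198,"twist":0,"grip":0},
  {"x":-0.009,"y":-0.022,"z":0.198,"twist":0,"grip":0},
  {"x":-0.009,"y":-0.022,"z":0.198,"twist":0,"grip":0},
  {"x":-0.009,"y":-0.022,"z":0.198,"twist":0,"grip":0},
  {"x":-0.009,"y":-0.022,"z":0.198,"twist":0,"grip":0},
  {"x":-0.009,"y":-0.022,"z":0.198,"twist":0,"grip":0},
])

```text
t: 14.47
position: [0.4972, -0.4147, 0.1534]
eef_rot: [0.433, 3.11, -0.003]
wrist_force: [-0.4, -0.9, 0.8]
grip_width: 0.0429
gripper_force: 0.0
```

```bash
python3 - <<'E'
from sp import *
print(state()['position']);spacers(pts=((.498,-.431),));go(.4975,-.431,.07,74);go(.4975,-.431,.0215,74)
E
```

```text
[ 0.4972 -0.4147  0.1534]
(0.498, -0.431) 0.015 [ 496.5 -430.8] [50.1 19.8] 74.1 1628 0.067
(0.498, -0.431) 0.055 [ 496.8 -430.7] [28.1 12.4] 73.5 563 0.067
shift [-0.0039 -0.0151  0.0844] twist 0.0024 tool y at 74.14 tilt [ 0.003 -0.003 -1.   ] q [ 0.1062  0.5659  0.8137  1.4192 -0.4133  1.3274  2.2326] F [ 0.6321 -0.8224  0.4477]
shift [-0.0038 -0.015   0.1329] twist 0.0024 tool y at 74.14 tilt [ 0.003 -0.003 -1.   ] q [ 0.1062  0.5659  0.8137  1.4192 -0.4133  1.3274  2.2326] F [ 0.6321 -0.8224  0.4477]
```

Emit:
apply_moves([
  {"x":-0.003,"y":-0.015,"z":0.03,"twist":0,"grip":0},
  {"x":-0.003,"y":-0.015,"z":0.06,"twist":0,"grip":0},
  {"x":-0.003,"y":-0.015,"z":0.084,"twist":0,"grip":0},
  {"x":-0.003,"y":-0.015,"z":0.084,"twist":0,"grip":0},
  {"x":-0.003,"y":-0.015,"z":0.084,"twist":0,"grip":0},
])

```text
t: 14.93
position: [0.496, -0.4293, 0.0688]
eef_rot: [0.433, 3.111, -0.001]
wrist_force: [0.2, -0.2, 1.3]
grip_width: 0.0428
gripper_force: 0.0
```

```bash
python3 - <<'E'
from h import *
print(state()['position']);go(.4972,-.431,.0215,74)
E
```

```text
[ 0.496  -0.4293  0.0688]
shift [-0.0015 -0.0013  0.0473] twist 0.0029 tool y at 74.17 tilt [ 0.001 -0.001 -1.   ] q [ 0.1554  0.6568  0.7674  1.487  -0.4744  1.1888  2.2907] F [ 0.2277 -0.175   1.3269]
```

Emit:
apply_moves([
  {"x":-0.001,"y":-0.001,"z":0.025,"twist":0,"grip":0},
  {"x":-0.001,"y":-0.001,"z":0.047,"twist":0,"grip":0},
  {"x":-0.001,"y":-0.001,"z":0.047,"twist":0,"grip":0},
  {"x":-0.001,"y":-0.001,"z":0.047,"twist":0,"grip":-1},
  {"x":-0.001,"y":-0.001,"z":0.047,"twist":0,"grip":-1},
  {"x":-0.001,"y":-0.001,"z":0.047,"twist":0,"grip":-1},
  {"x":-0.001,"y":-0.001,"z":0.047,"twist":0,"grip":-1},
  {"x":-0.001,"y":-0.001,"z":0.047,"twist":0,"grip":-1},
], grip_force=50)

```text
t: 15.6
position: [0.4973, -0.4314, 0.0228]
eef_rot: [0.433, 3.108, -0.003]
wrist_force: [-0.5, 0.5, 7.3]
grip_width: 0.027
gripper_force: 52.8
```

Emit:
apply_moves([
  {"x":0,"y":0,"z":-0.02,"twist":0,"grip":-1},
  {"x":0,"y":0,"z":-0.06,"twist":0,"grip":-1},
  {"x":0,"y":0,"z":-0.32,"twist":0,"grip":-1},
  {"x":0,"y":0,"z":-0.32,"twist":0,"grip":-1},
  {"x":0,"y":0,"z":-0.32,"twist":0,"grip":-1},
  {"x":0,"y":0,"z":-0.32,"twist":0,"grip":-1},
  {"x":0,"y":0,"z":-0.32,"twist":0,"grip":-1},
  {"x":0,"y":0,"z":-0.32,"twist":0,"grip":-1},
  {"x":0,"y":0,"z":-0.32,"twist":0,"grip":-1},
  {"x":0,"y":0,"z":-0.32,"twist":0,"grip":-1},
])

```text
t: 16.43
position: [0.4961, -0.4315, 0.3458]
eef_rot: [0.433, 3.105, -0.008]
wrist_force: [0.7, 0.5, -1.3]
grip_width: 0.027
gripper_force: 51.8
```

```bash
python3 -c "
from h import *
print(state()['position'],state()['grip_width']);go(.46,.0,.34,85.6)"
```

```text
[ 0.4961 -0.4315  0.3458] 0.026968220810418022
shift [0.1528 0.4051 0.0031] twist -0.2004 tool y at 74.12 tilt [ 0.006 -0.006 -1.   ] q [ 0.1999  0.5341  0.8494  1.0218 -0.3989  1.7255  2.1998] F [ 0.711   0.5105 -1.2643]
```

Emit:
apply_moves([
  {"x":0.153,"y":0.405,"z":0,"twist":-0.2,"grip":-1},
  {"x":0.153,"y":0.405,"z":0,"twist":-0.2,"grip":-1},
  {"x":0.153,"y":0.405,"z":0,"twist":-0.2,"grip":-1},
  {"x":0.153,"y":0.405,"z":0,"twist":-0.2,"grip":-1},
  {"x":0.153,"y":0.405,"z":0,"twist":-0.2,"grip":-1},
  {"x":0.153,"y":0.405,"z":0,"twist":-0.2,"grip":-1},
  {"x":0.153,"y":0.405,"z":0,"twist":-0.2,"grip":-1},
  {"x":0.153,"y":0.405,"z":0,"twist":-0.2,"grip":-1},
  {"x":0.153,"y":0.405,"z":0,"twist":-0.2,"grip":-1},
  {"x":0.153,"y":0.405,"z":0,"twist":-0.2,"grip":-1},
])

```text
t: 17.27
position: [0.4596, -0.0129, 0.3396]
eef_rot: [-0.12, -3.139, -0.001]
wrist_force: [1.8, 0.5, -1.0]
grip_width: 0.0267
gripper_force: 51.8
```

```bash
python3 -c "
from h import *
print(state()['position'],state()['grip_width']);go(.52,.311,.34,85.6)"
```

```text
[ 0.4596 -0.0129  0.3396] 0.026716925451432755
shift [-0.0355  0.3276 -0.0003] twist 0.0004 tool y at 85.62 tilt [-0.  0. -1.] q [-0.6382 -0.0335  0.5853  1.5752  0.0181  1.5944  1.4417] F [ 1.777   0.4818 -0.9818]
```

Emit:
apply_moves([
  {"x":-0.035,"y":0.322,"z":0,"twist":0,"grip":-1},
  {"x":-0.035,"y":0.322,"z":0,"twist":0,"grip":-1},
  {"x":-0.035,"y":0.322,"z":0,"twist":0,"grip":-1},
  {"x":-0.035,"y":0.322,"z":0,"twist":0,"grip":-1},
  {"x":-0.035,"y":0.322,"z":0,"twist":0,"grip":-1},
  {"x":-0.035,"y":0.322,"z":0,"twist":0,"grip":-1},
  {"x":-0.035,"y":0.322,"z":0,"twist":0,"grip":-1},
  {"x":-0.035,"y":0.322,"z":0.2,"twist":0,"grip":-1},
  {"x":-0.035,"y":0.322,"z":0.2,"twist":0,"grip":-1},
  {"x":-0.035,"y":0.322,"z":0.2,"twist":0,"grip":-1},
])

```text
t: 18.1
position: [0.5178, 0.2923, 0.2144]
eef_rot: [0.118, 3.139, -0.001]
wrist_force: [0.1, 0.1, -0.5]
grip_width: 0.0266
gripper_force: 51.8
```

```bash
python3 -c "
from gap import *
print(state()['position'],state()['grip_width']);held();go(*toW(.031,.001),.14,85.6)"
```

```text
[0.5178 0.2923 0.2144] 0.026622201224760215
held near face tool x [ 9.4  9.8 10.2] y [-23.7  23.9] normal fit [0.0024 0.0098] [0.0031 0.0098]
shift [-0.0445  0.0232  0.0637] twist 0.0023 tool y at 85.73 tilt [-0.012 -0.008 -1.   ] q [-0.8651  0.3335  0.3849  1.4836 -0.1245  1.3629  1.0243] F [ -3.7401  -0.7876 -10.1515]
```

Emit:
apply_moves([
  {"x":-0.03,"y":0.012,"z":0.0,"twist":0,"grip":-1},
  {"x":-0.042,"y":0.012,"z":0.02,"twist":0,"grip":-1},
  {"x":-0.042,"y":0.012,"z":0.04,"twist":0,"grip":-1},
  {"x":-0.042,"y":0.012,"z":0.04,"twist":0,"grip":-1},
  {"x":-0.042,"y":0.012,"z":0.04,"twist":0,"grip":-1},
  {"x":-0.042,"y":0.012,"z":0.04,"twist":0,"grip":-1},
])

```text
t: 18.65
position: [0.5611, 0.3004, 0.1783]
eef_rot: [0.12, 3.138, 0.001]
wrist_force: [-0.1, 0.1, -0.6]
grip_width: 0.0268
gripper_force: 51.8
```

```bash
python3 -c "
from gap import *
print(state()['position'],state()['grip_width']);held();go(*toW(.0313,.001),.086,85.6)"
```

```text
[0.5611 0.3004 0.1783] 0.026795133266440986
held near face tool x [ 9.4  9.8 10.2] y [-23.6  24. ] normal fit [0.0025 0.0098] [0.0033 0.0098]
shift [0.003  0.0096 0.0927] twist 0.0003 tool y at 85.62 tilt [ 0.002  0.001 -1.   ] q [-0.8161  0.439   0.3879  1.4037 -0.1668  1.3288  1.0724] F [-0.0572  0.4628 -0.454 ]
```

Emit:
apply_moves([
  {"x":0.003,"y":0.01,"z":0.03,"twist":0,"grip":-1},
  {"x":0.003,"y":0.01,"z":0.06,"twist":0,"grip":-1},
  {"x":0.003,"y":0.01,"z":0.092,"twist":0,"grip":-1},
  {"x":0.003,"y":0.01,"z":0.092,"twist":0,"grip":-1},
  {"x":0.003,"y":0.01,"z":0.092,"twist":0,"grip":-1},
  {"x":0.003,"y":0.01,"z":0.092,"twist":0,"grip":-1},
])

```text
t: 19.2
position: [0.5601, 0.311, 0.0875]
eef_rot: [0.121, 3.137, 0.003]
wrist_force: [0.1, 0.3, -0.1]
grip_width: 0.027
gripper_force: 51.7
```

```bash
python3 -c "
from gap import *
print(state()['position'],state()['grip_width']);held();heights(.028,.045,smin=0);go(*toW(.0313,.001),.031,85.6)"
```

```text
[0.5601 0.311  0.0875] 0.027013418946677373
held near face tool x [ 9.4  9.9 10.3] y [-23.8  24. ] normal fit [0.0026 0.0099] [0.0045 0.0098]
0 [10 34 37]; 2 [33 36 38]; 4 [33 37 38]; 6 [33 37 38]; 8 [33 35 37]; 10 [33 34 36]; 12 [33 35 37]; 14 [33 34 35]; 16 [33 34 34]; 18 [156 159 173]; 20 [154 165 178]; 22 [158 172 181]; 24 [  8 160 179]; 26 [  8 160 180]; 28 [  8 163 180]; 30 [  8 163 180]; 32 [  8 163 180]; 34 [  8 164 180]; 36 [  8 163 180]; 38 [  8 164 179]; 40 [  8 168 177]; 42 [  8 167 176]; 44 [  7 165 174]; 46 [7 8 9]; 48 [7 8 9]; 50 [7 8 9]; 52 [7 8 9]; 54 [7 8 9]; 56 [7 8 9]; 58 [7 8 9]; 60 [7 8 8]; 62 [7 8 9]; 64 [8 8 9]; 66 [7 8 9]; 68 [6 8 9]; 70 [8 8 9]; 72 [8 9 9]; 74 [7 8 8]; 76 [7 8 9]; 78 [8 8 8]; 
shift [ 0.0015 -0.0009  0.0568] twist -0.0001 tool y at 85.59 tilt [ 0.004  0.003 -1.   ] q [-0.8178  0.5136  0.3662  1.5057 -0.1941  1.1534  1.0772] F [ 0.3456 -0.1835 -0.7271]
```

Emit:
apply_moves([
  {"x":0.0005,"y":0,"z":0.015,"twist":0,"grip":-1},
  {"x":0.0005,"y":0,"z":0.03,"twist":0,"grip":-1},
  {"x":0.0005,"y":0,"z":0.045,"twist":0,"grip":-1},
  {"x":0.0005,"y":0,"z":0.053,"twist":0,"grip":-1},
  {"x":0.0005,"y":0,"z":0.056,"twist":0,"grip":-1},
  {"x":0.0005,"y":0,"z":0.056,"twist":0,"grip":-1},
])

```text
t: 19.8
position: [0.5594, 0.3105, 0.0306]
eef_rot: [0.121, 3.137, 0.002]
wrist_force: [-0.2, 0.6, -0.1]
grip_width: 0.0269
gripper_force: 52.0
```

```bash
python3 -c "
from gap import *
s=state();print(s['position'],toP(s['position'][:2]),s['wrist_force']);held();heights(.04,.055,smin=0)"
```

```text
[0.5594 0.3105 0.0306] [0.0315 0.0011] [-0.241   0.6402 -0.0987]
held near face tool x [ 9.6 19.6 29.4] y [-29.2  29.3] normal fit [0.032  0.0189] [-0.9622  0.0163]
0 [11 34 36]; 2 [10 35 38]; 4 [32 37 38]; 6 [32 36 38]; 8 [33 35 38]; 10 [33 34 36]; 12 [34 36 37]; 14 [33 34 35]; 16 [ 31 102 116]; 18 [102 121 137]; 20 [104 122 136]; 22 [114 125 133]; 24 [114 127 133]; 26 [  8 125 131]; 28 [  8 124 130]; 30 [  8 122 128]; 32 [  8 121 127]; 34 [  8 107 125]; 36 [  8 106 123]; 38 [  8 110 119]; 40 [  8 113 119]; 42 [  7 112 118]; 44 [  7   8 114]; 46 [7 8 9]; 48 [7 8 9]; 50 [7 8 9]; 52 [7 8 9]; 54 [7 8 9]; 56 [7 8 9]; 58 [7 8 9]; 60 [7 8 9]; 62 [7 8 9]; 64 [7 8 9]; 66 [7 8 9]; 68 [7 8 9]; 70 [7 8 9]; 72 [7 8 9]; 74 [8 8 9]; 76 [8 8 8]; 78 [8 8 8];
```

Emit:
apply_moves([
  {"x":0,"y":0,"z":0.001,"twist":0,"grip":-1},
  {"x":0,"y":0,"z":0.001,"twist":0,"grip":-0.1},
  {"x":0,"y":0,"z":0.001,"twist":0,"grip":-0.1},
  {"x":0,"y":0,"z":0.001,"twist":0,"grip":-0.1},
  {"x":0,"y":0,"z":0.001,"twist":0,"grip":-0.1},
  {"x":0,"y":0,"z":-0.02,"twist":0,"grip":-0.1},
  {"x":0,"y":0,"z":-0.05,"twist":0,"grip":-0.1},
  {"x":0,"y":0,"z":-0.09,"twist":0,"grip":0},
  {"x":0.03,"y":0,"z":-0.12,"twist":0,"grip":0},
  {"x":0.06,"y":0,"z":-0.15,"twist":0,"grip":0},
])

```text
t: 20.73
position: [0.5002, 0.314, 0.179]
eef_rot: [0.125, 3.138, -0.0]
wrist_force: [-0.6, 1.3, 0.1]
grip_width: 0.0428
gripper_force: 0.0
```

```bash
python3 - <<'E'
from gap import *
print(state()['position'])
p,d,K,T,W,S=heights(.03,.05,smin=-.05,smax=.03)
m=((W[...,2]>.062)&(W[...,2]<.09)&(abs(S[...,0]-.05)<.045)&(abs(S[...,1])<.03)).astype(np.uint8)
n,l,st,ce=cv2.connectedComponentsWithStats(m)
for i in range(1,n):
    if st[i,4]>20:print(cv2.minAreaRect(S[l==i].astype(np.float32)*1000),st[i,4],np.median(W[...,2][l==i]))
save("w5",p);go(*toW(-.072,.0),.10,85.6);go(*toW(-.072,.0),-.006,85.6)
E
```

```text
[0.5002 0.314  0.179 ]
-50 [7 8 9]; -48 [7 8 9]; -46 [ 7 10 14]; -44 [11 23 31]; -42 [ 33 251 268]; -40 [243 258 277]; -38 [ 35 267 279]; -36 [208 251 278]; -34 [ 37 254 278]; -32 [ 36 256 278]; -30 [ 37 256 277]; -28 [ 36 256 276]; -26 [ 34 256 274]; -24 [ 35 256 272]; -22 [253 257 269]; -20 [ 34 261 268]; -18 [ 12 258 267]; -16 [ 11 251 266]; -14 [35 39 41]; -12 [35 39 40]; -10 [34 35 39]; -8 [33 34 36]; -6 [33 34 35]; -4 [33 34 35]; -2 [32 34 35]; 0 [11 34 37]; 2 [10 34 38]; 4 [10 36 38]; 6 [29 36 38]; 8 [34 34 37]; 10 [33 34 36]; 12 [34 36 37]; 14 [33 34 35]; 26 [7 8 9]; 28 [6 8 9]; 
((31.559814453125, 2.2887964248657227), (12.659876823425293, 27.49209976196289), 0.2081686407327652) 492 0.07351219091757058
((54.83794021606445, 0.9177322387695312), (27.308725357055664, 12.052084922790527), 89.22030639648438) 468 0.07334452588946105
((74.69634246826172, 1.7913885116577148), (27.646268844604492, 11.907601356506348), 89.27296447753906) 472 0.07327301779152054
shift [ 0.0407 -0.0043  0.0854] twist 0.0024 tool y at 85.74 tilt [ 0.004  0.007 -1.   ] q [-0.9163  0.3246  0.3772  1.536  -0.126   1.2975  0.9726] F [0.5885 4.3576 4.159 ]
shift [ 0.041  -0.0051  0.1914] twist 0.0024 tool y at 85.74 tilt [ 0.004  0.007 -1.   ] q [-0.9163  0.3246  0.3772  1.536  -0.126   1.2975  0.9726] F [0.5885 4.3576 4.159 ]
```

View pics/w5.png

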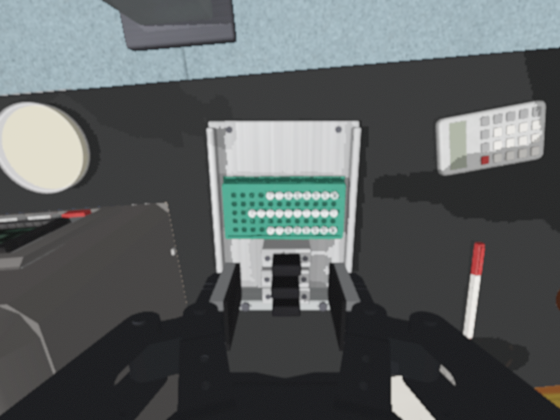

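The view shows three spacers in the gap (ribs at about rows 263, 280 and 295), all square and upright, with the rack unmoved. Now I'll go behind the rack to push.

Emit:
apply_moves([
  {"x":0.038,"y":-0.004,"z":0.03,"twist":0,"grip":0},
  {"x":0.041,"y":-0.004,"z":0.06,"twist":0,"grip":0},
  {"x":0.041,"y":-0.004,"z":0.09,"twist":0,"grip":0},
  {"x":0.041,"y":-0.004,"z":0.12,"twist":0,"grip":0},
  {"x":0.041,"y":-0.004,"z":0.12,"twist":0,"grip":0},
  {"x":0.041,"y":-0.004,"z":0.12,"twist":0,"grip":0},
])

```text
t: 21.28
position: [0.4574, 0.3133, 0.0566]
eef_rot: [-0.121, -3.137, 0.004]
wrist_force: [-0.1, 0.2, 0.3]
grip_width: 0.0427
gripper_force: 0.0
```

```bash
python3 -c "
from gap import *
print(state()['position'],toP(state()['position'][:2]));go(*toW(-.072,.0),-.005,85.6)"
```

```text
[0.4574 0.3133 0.0566] [-0.0704 -0.004 ]
shift [0.0014 0.0042 0.0616] twist -0.0 tool y at 85.6 tilt [-0.003 -0.003 -1.   ] q [-0.9408  0.3766  0.3484  1.7733 -0.1471  1.0209  0.9566] F [-0.0621  0.2237  0.3293]
```

Emit:
apply_moves([
  {"x":0,"y":0.005,"z":0.025,"twist":0,"grip":0},
  {"x":0,"y":0.005,"z":0.045,"twist":0,"grip":0},
  {"x":0,"y":0.005,"z":0.055,"twist":0,"grip":0},
  {"x":0,"y":0.005,"z":0.059,"twist":0,"grip":0},
  {"x":0,"y":0.005,"z":0.059,"twist":0,"grip":0},
  {"x":-0.008,"y":0.005,"z":0.059,"twist":0,"grip":0},
  {"x":-0.012,"y":0.005,"z":0.059,"twist":0,"grip":0},
  {"x":-0.015,"y":0.005,"z":0.059,"twist":0,"grip":0},
  {"x":-0.015,"y":0.005,"z":0.059,"twist":0,"grip":0},
])

```text
t: 22.03
position: [0.4752, 0.3179, -0.0006]
eef_rot: [0.122, 3.138, 0.001]
wrist_force: [-0.1, 0.2, -0.6]
grip_width: 0.0428
gripper_force: 0.0
```

```bash
python3 -c "
from gap import *
s=state();print(s['position'],toP(s['position'][:2]),s['wrist_force'])"
```

```text
[ 0.4752  0.3179 -0.0006] [-0.0531  0.002 ] [-0.1427  0.1923 -0.566 ]
```

Emit:
apply_moves([
  {"x":-0.002,"y":0,"z":0,"twist":0,"grip":0},
  {"x":-0.004,"y":0,"z":0,"twist":0,"grip":0},
  {"x":-0.005,"y":0,"z":0,"twist":0,"grip":0},
])

```text
t: 22.28
position: [0.4782, 0.3178, -0.0014]
eef_rot: [-0.12, -3.138, -0.0]
wrist_force: [-3.4, 0.4, 3.2]
grip_width: 0.0425
gripper_force: 2.1
```

Emit:
apply_moves([
  {"x":-0.001,"y":0,"z":0,"twist":0,"grip":0},
  {"x":-0.002,"y":0,"z":0,"twist":0,"grip":0},
  {"x":-0.003,"y":0,"z":0,"twist":0,"grip":0},
])

```text
t: 22.53
position: [0.4809, 0.3176, -0.0016]
eef_rot: [-0.12, -3.138, 0.0]
wrist_force: [-9.4, 0.1, 6.9]
grip_width: 0.0429
gripper_force: 4.7
```

```bash
python3 - <<'E'
from gap import *
s=state();print(s['position'],toP(s['position'][:2]),s['wrist_force'])
p,d,K,T,W,S=heights(-.05,-.035,smin=-.06,smax=.03);heights(.035,.05,smin=-.06,smax=.03)
pt,dt,K,T=snap("top");Wt=cloud(dt,K,T);St=toP(Wt[...,:2])
m=((Wt[...,2]>.06)&(Wt[...,2]<.085)&(abs(St[...,0]-.05)<.045)&(abs(St[...,1])<.03)).astype(np.uint8)
n,l,st,ce=cv2.connectedComponentsWithStats(m)
for i in range(1,n):
    print(cv2.minAreaRect(St[l==i].astype(np.float32)*1000),st[i,4],np.median(Wt[...,2][l==i]))
save("end",np.hstack([p,cv2.resize(pt[165:265,95:175],(224,420)) ]))
E
```

```text
[ 0.4809  0.3176 -0.0016] [-0.0473  0.0021] [-9.3747  0.109   6.9301]
-60 [ 64  83 102]; -58 [  8  88 103]; -56 [  8  88 102]; -54 [  8  74 100]; -52 [ 8 76 99]; -50 [ 8 76 97]; -48 [ 8 75 95]; -46 [ 8 75 94]; -44 [ 8 75 92]; -42 [ 8 75 90]; -40 [ 8 80 87]; -38 [ 8 75 86]; -36 [11 25 84]; -34 [30 31 83]; -4 [34 35 35]; -2 [34 35 35]; 
-60 [ 8 74 90]; -58 [ 8 79 92]; -56 [ 8 73 91]; -54 [ 8 69 91]; -52 [ 8 73 92]; -50 [ 8 74 92]; -48 [ 8 74 91]; -46 [ 8 74 92]; -44 [ 8 74 91]; -42 [ 8 75 90]; -40 [ 9 80 88]; -38 [ 9 78 87]; -36 [12 73 85]; 
((75.20000457763672, -1.4933433532714844), (11.059544563293457, 29.525318145751953), 5.149495601654053) 46 0.07266196239143485
((56.281578063964844, -1.7644948959350586), (27.35424041748047, 12.129874229431152), 89.18448638916016) 41 0.0722033427470552
((36.37615203857422, -0.6599531173706055), (11.897165298461914, 30.896141052246094), 2.834622383117676) 46 0.07263390380408252
```

View pics/end.png

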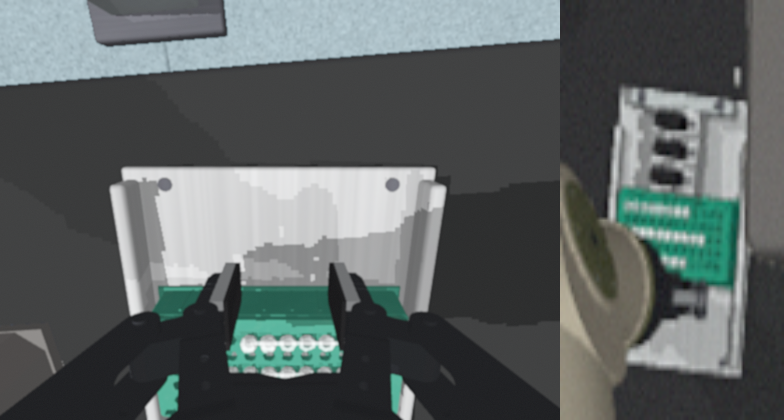

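The spacers and rack are closed up: ribs at 36, 56 and 75 mm, and the rack has moved about 7.5 mm. I'll check the push holds steady.

Emit:
apply_moves([
  {"x":-0.0005,"y":0,"z":0,"twist":0,"grip":0},
  {"x":-0.0005,"y":0,"z":0,"twist":0,"grip":0},
  {"x":-0.0005,"y":0,"z":0,"twist":0,"grip":0},
  {"x":-0.0005,"y":0,"z":0,"twist":0,"grip":0},
  {"x":-0.0005,"y":0,"z":0,"twist":0,"grip":0},
  {"x":-0.0005,"y":0,"z":0,"twist":0,"grip":0},
])

```text
t: 23.18
position: [0.4808, 0.3176, -0.0017]
eef_rot: [-0.119, -3.137, 0.0]
wrist_force: [-7.5, 0.9, 7.3]
grip_width: 0.0429
gripper_force: 3.8
```

Emit:
apply_moves([
  {"x":-0.001,"y":0,"z":0,"twist":0,"grip":0},
  {"x":-0.002,"y":0,"z":0,"twist":0,"grip":0},
  {"x":-0.002,"y":0,"z":0,"twist":0,"grip":0},
  {"x":-0.002,"y":0,"z":0,"twist":0,"grip":0},
  {"x":-0.002,"y":0,"z":0,"twist":0,"grip":0},
  {"x":-0.002,"y":0,"z":0,"twist":0,"grip":0},
  {"x":-0.002,"y":0,"z":0,"twist":0,"grip":0},
  {"x":-0.002,"y":0,"z":0,"twist":0,"grip":0},
])

```text
t: 23.85
position: [0.4808, 0.3176, -0.0018]
eef_rot: [-0.118, -3.134, 0.001]
wrist_force: [-14.6, -0.5, 12.3]
grip_width: 0.0426
gripper_force: 7.4
```

Emit:
apply_moves([
  {"x":0.0008,"y":0,"z":-0.0005,"twist":0,"grip":0},
  {"x":0.0008,"y":0,"z":-0.0005,"twist":0,"grip":0},
  {"x":0.0008,"y":0,"z":-0.0005,"twist":0,"grip":0},
  {"x":0.0008,"y":0,"z":-0.0005,"twist":0,"grip":0},
  {"x":0.0008,"y":0,"z":-0.0005,"twist":0,"grip":0},
  {"x":0.0008,"y":0,"z":-0.0005,"twist":0,"grip":0},
])

```text
t: 24.35
position: [0.4808, 0.3176, -0.0017]
eef_rot: [-0.118, -3.135, 0.001]
wrist_force: [-10.0, 0.8, 4.8]
grip_width: 0.0428
gripper_force: 5.0
```

```bash
python3 -c "
from h import *
print(r.job_done())"
```

```text
the job is handed in; nothing more can be done
None
```

I put two more spacers in the gap, which makes three with the one already there, and handed the job in with the rack closed up against them and the stop under a steady push of about 10 N; the fourth spacer still stands on the worktop and the bottle and counter were left alone, but the judge's verdict was not reported back.

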